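# Lock the painting board's adjusting screw and lay the canvas on it

## Robot

A 6-joint arm with a two-finger parallel gripper is mounted at the origin on the work surface. World frame = base frame: x ahead of the robot, y to its left, z up, the work surface at z = 0. Lengths are in m, angles in rad, forces in N, time in s.
With the tool pointing down it reaches from about 0.375 to 0.9 m from the base axis. Payload 3.1 kg.
Tool frame: the origin (TCP) lies at the very end of the fingers, on their centre line; the grasp point (between the pads) lies 19 mm behind it; z points along the fingers, y is the line along which they close (so a half turn about z gives the same grasp; the last joint's range is limited). The gripper opens to 87 mm and grips with 3 to 60 N. Pads are 19 mm wide; open, the fingers measure 117 mm over their backs; the gripper's body (75 mm by 190 mm) begins 51 mm behind the grasp point.
Start: joints at [0.998, 0.527, 1.433, -0, 1.181, -0.178], TCP at [0.24, 0.577, 0.223] pointing down, gripper open.
Joint ranges: [-3.08, 3.08], [-0.75, 2.2], [0.22, 2.44], [-1.43, 4.57], [0, 2.65], [-2.85, 2.85]. Speed limits (rad/s): [2.79, 2.79, 3.14, 3.14, 3.14, 3.14].

## Interface

Orientations are given as a unit quaternion [w, x, y, z].
In Python, from rig import arm, camera, camera_params gives the robot as it stands.
- The arm moves only by the tool arm_command, never from a script. Its argument "moves" is a list that holds one entry, the list of rows, each a list of 4 numbers: the shift along the tool's x, y, z in m, then the turn about the tool's z in degrees. A call has 1 to 10 rows; each row is the pose to reach, as a shift and turn from the pose commanded when the call began, along the tool's axes at that moment; what a row does not reach only later rows make up. A row lasts 1/10 s, in which the tool goes at most 50 mm and 8.59 degrees, less where a joint would pass 70% of its speed; a pose out of reach is approached as far as the arm can. A call with a gripper value outside its range is refused whole. "jaw" is the gripper's target within -1 to 1 (shut at 1, half-way at 0, fully open at -1), set as the call begins (left out, the last holds). The fingers move at their own pace and stop on an object; "force" is the grip in N (left out, the last holds). Time passes only in rows, so rows that repeat a pose let the fingers close. It gives the time, the measured TCP pose, the force, the opening and the grip force at its end, in the units of the state.
- arm.read_state(): the state, without advancing time (a new reading comes with each control period).
- camera(name): name is "side" or "top"; returns (picture, depth): 480x640x3 uint8, red, green, blue; 480x640 float32, m along the optical axis (not along the pixel's ray), 0 where there is no reading.
- camera_params(name): a dict with "K" (3x3 intrinsics, pixels), "world_from_camera" (4x4, takes a point from camera to world coordinates). Camera axes: x right, y down, z forward; pixel columns grow to the right and rows downward; lengths in m; the calibration is good to about 2 mm. A picture is of the moment at which its call begins. camera_params takes no time and is no camera call.
- arm.hand_in(): hands the job in; it is judged then, once.
The state is a dict: "t": time; "joints": joint angles; "joint_vel": joint speeds; "joint_efforts": joint torques, N m; "ee_pos": TCP position; "orientation": TCP orientation; "ft_force": force on the tool from outside, world axes, zero at the start; "wrist_torque": the same for the moment, N m; "finger_gap": finger opening in m; "grip_force": force on a finger pad.
Only numpy, scipy, OpenCV 4.12 (cv2) and the standard library are available. Lean on these libraries where they do the work, as an engineer would, in place of code of your own. Each camera call takes 0.05 s, during which the arm holds its last target. There are 200 camera calls.

## Task

Get the sloping painting board ready: turn its crossbar-headed adjusting screw clockwise until the crossbar lies level across the slope, in line with the keeper gate's fork, then push the gate shut over the end of the bar until its sprung tongue snaps in behind the strike. With the screw so held, turn the jam nut's lever clockwise until it stops, fully tight. Finally take the small deep canvas from the table and lay it face up on the low part of the board, its long side against the ledge and half-way along it, and leave everything else where it stands.

Things in the scene. Friction and masses are not known exactly. Their poses are not given: they have to be found in the camera images.
- board: sloping plywood board fixed on its stand, 330 mm up the slope by 240 mm wide. Origin on its face, on the adjusting screw's axis, 130 mm above the table. x up the slope, towards the robot's right; y across it (level), away from the robot; z square out of the face, 30 degrees from vertical, leaning to the left. Face: x -195 to 135, y -130 to 110 mm. 'Board (x, y)' elsewhere means this frame. It does not move
- crossbar_mid (a point): middle of the steel crossbar heading the adjusting screw: 100 mm long, 12 mm thick, 70 to 84 mm over the board (this point 77); a 26 mm round collar (66 to 88 mm) sits at its middle. Can be grasped from above, square to the board; 18 mm is free between the bar and the jam nut below
- adjust_screw (a joint): turn of the screw in rad, growing clockwise seen from above. 0 is right (within 0.15): bar along board y, in line with the fork. At q the bar lies 90 degrees - q from board x towards y. Starts -1.2 to -0.6, range -1.5 to 0.6, needs 0.1 N m, stays where left; the jam nut turns along with it. The fork's flared mouth takes the bar within 0.15 rad, then leaves it about 0.05 rad of play
- keeper_hinge (a point): the keeper gate's hinge axis (along board z), at board (100, -45) mm, 44 mm over the board
- keeper_push (a point): where to push the gate: on its outer face, 115 mm from the hinge along the gate, 55 mm over the board. Gate: upright sheet 150 mm long, 8 mm thick, 14 to 74 mm over the board, its outer face 29 mm outside the hinge axis. A fork on its inner side (66 to 88 mm up) straddles the crossbar's near end (board -y) when shut. This point's x points along the gate to the hinge, y the way it closes
- keeper (a joint): gate angle in rad: 0 shut (hard stop, gate pointing straight down the slope), growing as the free end swings away from the screw, towards the robot, about keeper_hinge (anticlockwise from above). Starts 0.5 to 0.75, stays where left (0.15 N m). Latching takes about 10 N at keeper_push in the last 0.15 rad
- tongue (a joint): how far the brass sprung tongue at the gate's free end is pushed in, m: 0 out, 0.014 fully in. Out again (under 0.003) with the gate under 0.04 rad means it has snapped in behind the strike, an upright 12 mm pin, 52 mm high, at board (-60, -83.5) mm
- lever_grip (a point): black upright round grip on the end of the jam nut's lever: 18 mm thick, 90 mm from the screw's axis, free from 48 to 92 mm over the board (this point 72). It swings in an arc about the screw's axis
- jam_nut (a joint): turn of the jam nut on the screw, rad, growing clockwise (tightening) seen from above; hard stop, fully tight, at 1.3 (over 1.2 counts); starts 0 to 0.35. With screw q and nut n the lever points 2.0 - q - n rad from board x towards y. It needs 0.2 N m, more than the screw: unless the keeper holds the crossbar the screw turns along. Stays where left
- canvas_mid (a point): centre of the loose deep-edged canvas (beige raw linen, 140 x 60 x 36 mm, about 0.18 kg), lying face up on the table to the right of the board; x its length, y its width, z up out of its face
- canvas_place (a point): where the canvas's centre belongs: board (-150, 0) mm, 18 mm over the board, its length across the slope (board y), its lower long side against the wooden ledge. The ledge is 8 mm high along the board's lower edge from board y = -85 to 85 mm; its upper side is at x = -180 mm. Axes as the board's
- water_cup: bystander, to be left alone: open grey plastic water cup, 72 mm across, 85 mm high; origin under its centre
- jar_a: bystander, to be left alone: closed paint jar, 68 mm across, 80 mm high; origin under its centre
- jar_b: bystander, to be left alone: closed paint jar, 60 mm across, 100 mm high; origin under its centre
- paint_bottle: bystander, to be left alone: paint bottle, 64 mm across, 170 mm high; origin under its centre
- palette: bystander, to be left alone: flat metal palette plate, 160 mm across, 16 mm high; origin under its centre
- brush: bystander, to be left alone: broad paint brush lying on the table, 200 mm long along its x; origin underneath
- sponge: bystander, to be left alone: sponge block 60 x 90 x 30 mm; origin under its centre
Things that resemble listed ones, but are neither listed nor needed, are in the scene too. There is more than one size of the part that bears canvas_mid; the job needs the larger.

How it is judged:
By the outcome, as a careful person would: the job done as asked, in the order asked, and still so for the second after the job is handed in, with the robot touching nothing.
It also fails if it takes over 72 s, if anything falls off the work surface, if the arm or the gripper's body presses on something with over 40 N, if the wrist force passes 120 N, or if a joint passes its speed limit or range.

## Working session

There is one attempt and no reset: what is moved stays moved. The work goes in short steps, Python scripts to look and compute and a tool call to move; the robot and the scene stay as the last step left them, time stands still between calls to the robot, and variables do not carry over. Pictures are saved under pics/ and viewed, at most 11 in all, crops included, and the job is handed in when it is done.

Besides the shell and the picture viewer there is one more tool, called after "Emit:" by a JSON object that holds its "api" and its "payload", one argument or row to a line. arm_command: Moves the arm, as the interface text tells. Its arguments: {"type":"object","properties":{"moves":{"type":"array","items":{"type":"array","items":{"type":"array","items":{"type":"number"}}}},"jaw":{"type":"number"},"force":{"type":"number"}},"required":["moves"]}

```bash
mkdir -p pics; ls; python3 - <<'E'
from rig import arm,camera,camera_params
import cv2,numpy as np
for n in("top","side"):
    p,d=camera(n); cv2.imwrite(f"pics/{n}0.png",p[:,:,::-1]); np.save(f"pics/{n}0.npy",d)
    print(n,camera_params(n)["K"],np.round(camera_params(n)["world_from_camera"],3))
s=arm.read_state(); print(s)
E
```

```text
pics
top [[454.75942668   0.         324.46644617]
 [  0.         454.75942668 239.23784699]
 [  0.           0.           1.        ]] [[ 2.600e-02 -9.930e-01  1.150e-01  3.530e-01]
 [-1.000e+00 -2.600e-02  4.000e-03  3.300e-02]
 [-1.000e-03 -1.160e-01 -9.930e-01  1.284e+00]
 [ 0.000e+00  0.000e+00  0.000e+00  1.000e+00]]
side [[621.86521143   0.         336.89287684]
 [  0.         621.86521143 241.05559684]
 [  0.           0.           1.        ]] [[ 0.982 -0.121  0.144  0.237]
 [-0.187 -0.538  0.822 -1.321]
 [-0.022 -0.834 -0.551  1.032]
 [ 0.     0.     0.     1.   ]]
{'t': 0.1, 'joints': array([ 9.97481411e-01,  5.28370645e-01,  1.43376310e+00, -2.65673908e-06,
        1.18139186e+00, -1.78483477e-01]), 'joint_vel': array([-0.00044397, -0.0009211 , -0.00385881,  0.00087935,  0.00102294,
       -0.00127958]), 'joint_efforts': array([-1.34245934e-04, -4.40984845e+01, -1.77151322e+01,  6.35072007e-02,
        5.33855287e-02, -4.24880432e-05]), 'ee_pos': array([0.24001308, 0.57637272, 0.22167457]), 'orientation': array([-3.53660581e-04,  1.96135316e-01,  9.80576363e-01, -8.99448414e-04]), 'ft_force': array([ 0.56754959, -0.29052291,  0.03624641]), 'wrist_torque': array([0.03333274, 0.00132182, 0.07436467]), 'grip_force': 0.0, 'finger_gap': 0.08714254726028182}
```

View pics/top0.png

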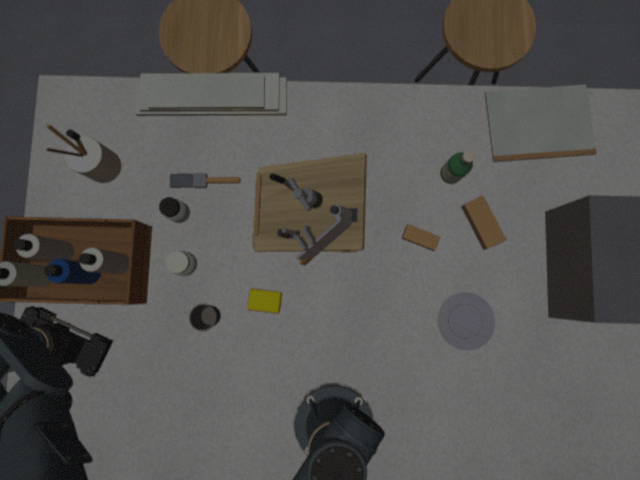

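View pics/side0.png

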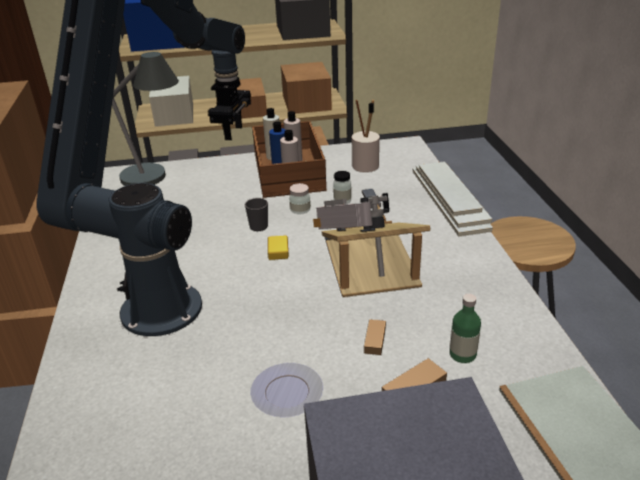

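Top view: the board is at about (310,205), its low side left, with screw and crossbar near (295,190)/(315,198) and the gate from (350,212) to (305,260). Candidates for the canvas are the small block (421,237) and the larger block (485,222). The framed panels at (540,122) and (210,93) are big flat lookalikes.

```bash
cat > h.py <<'E'
import cv2,numpy as np
from rig import arm,camera,camera_params
def cloud(n,d):
    P=camera_params(n);K=P["K"];T=np.array(P["world_from_camera"])
    v,u=np.mgrid[:480,:640]
    c=np.stack([(u-K[0][2])/K[0][0]*d,(v-K[1][2])/K[1][1]*d,d],-1)
    return c@T[:3,:3].T+T[:3,3]
def ray(n,uv,p0,nrm):
    P=camera_params(n);K=P["K"];T=np.array(P["world_from_camera"])
    r=T[:3,:3]@np.array([(uv[0]-K[0][2])/K[0][0],(uv[1]-K[1][2])/K[1][1],1]);o=T[:3,3]
    return o+r*(np.dot(np.array(p0)-o,nrm)/np.dot(r,nrm))
def proj(n,p):
    P=camera_params(n);K=np.array(P["K"]);T=np.array(P["world_from_camera"])
    c=(np.atleast_2d(p)-T[:3,3])@T[:3,:3]
    return (c@K.T)[:,:2]/c[:,2:]
E
python3 - <<'E'
from h import *
p=cv2.imread("pics/top0.png");d=np.load("pics/top0.npy");X=cloud("top",d)
c=cv2.resize(p[145:275,240:380],None,fx=4.5,fy=4.5,interpolation=cv2.INTER_CUBIC);cv2.imwrite("pics/c1.png",cv2.convertScaleAbs(c,alpha=1.5))
hsv=cv2.cvtColor(p,cv2.COLOR_BGR2HSV)
for (x0,y0,x1,y1) in [(395,215,450,260),(455,185,515,260)]:
    m=np.zeros((480,640),np.uint8);m[y0:y1,x0:x1]=(hsv[y0:y1,x0:x1,1]>70)
    top=m.astype(bool)&(X[...,2]>0.0)
    print(np.percentile(X[top][:,2],[5,25,50,75,95]).round(3), hsv[top].mean(0))
    z=np.percentile(X[top][:,2],75)
    t=top&(abs(X[...,2]-z)<.007)
    r=cv2.minAreaRect((X[t][:,:2]*1000).astype(np.float32));print(r)
# board plane
m=(hsv[...,1]>60)&(X[...,2]>0.015)&(X[...,2]<0.23);m[:150]=0;m[255:]=0;m[:,:248]=0;m[:,370:]=0
P=X[m]
best=None;rng=np.random.default_rng(0)
for i in range(400):
    a=P[rng.choice(len(P),3,False)];n=np.cross(a[1]-a[0],a[2]-a[0]);n/=np.linalg.norm(n)+1e-12
    k=abs((P-a[0])@n)<.003
    if best is None or k.sum()>best.sum():best=k
Q=P[best];c0=Q.mean(0);n=np.linalg.svd(Q-c0)[2][2];n*=np.sign(n[2]);print(len(P),len(Q),c0,n,np.degrees(np.arccos(n[2])))
Q=P[abs((P-c0)@n)<.004]
ex=np.cross([0,0,1],n);ey=-ex/np.linalg.norm(ex)*1;
if ey[0]<0:ey=-ey
bx=np.cross(ey,n);print("bx",bx,"ey",ey)
r=cv2.minAreaRect(np.stack([(Q-c0)@bx,(Q-c0)@ey],1).astype(np.float32)*1000);print(r)
E
```

```text
[0.021 0.024 0.025 0.027 0.029] [ 16.15163148 116.33205374  96.83877159]
((512.738525390625, -230.7788543701172), (96.73707580566406, 42.41817855834961), 69.34492492675781)
[0.021 0.034 0.036 0.038 0.04 ] [ 16.05907173 118.73080169  91.10801688]
((558.25537109375, -405.299072265625), (137.3823699951172, 61.700313568115234), 27.035953521728516)
7959 6490 [0.58392278 0.07737007 0.1218948 ] [0.00489443 0.49908796 0.86653751] 29.941264981459558
bx [-0.0084975  -0.86649584  0.49911196] ey [ 0.99995192 -0.00980627 -0.        ]
((-11.800979614257812, -6.266960144042969), (239.60940551757812, 331.8778991699219), 89.83951568603516)
```

View pics/c1.png

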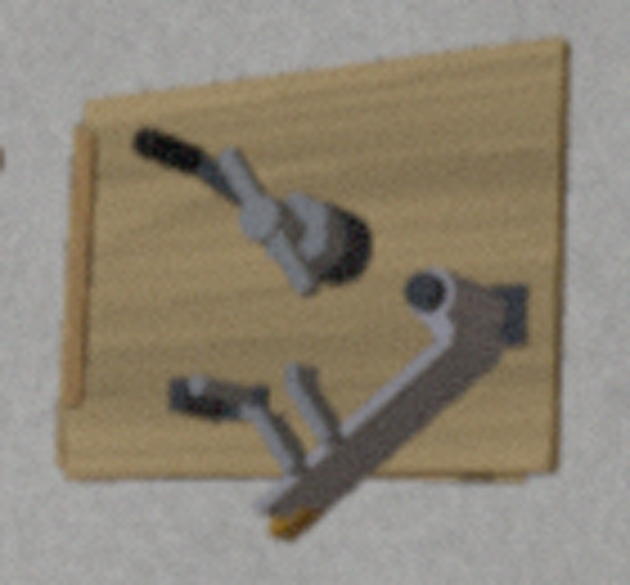

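The crop shows the bar from (230,155) to (308,290), the collar at (260,218), the black grip's top at (145,140) and the gate from hinge (428,292) to free end (285,515), with the fork on its inner side. The larger block at (485,222) measures 137 x 62 x 37 mm, so it is the canvas. Next I'll measure the angles and the gripper's body shape.

```bash
cat >> h.py <<'E'
BX=np.array([-.0085,-.8665,.4991]);BY=np.array([.99995,-.0098,0]);BN=np.cross(BX,BY)
O=np.array([0.58392278,0.07737007,0.1218948])+.0182*BX+.0037*BY
R=np.stack([BX,BY,BN])
def tob(p):return (np.asarray(p)-O)@R.T*1000
def fromb(b):return O+np.asarray(b)/1000@R
def bray(n,uv,h):return tob(ray(n,uv,O+h/1000*BN,BN))
E
python3 - <<'E'
from h import *
print("O",O,BN)
f=lambda a,b:(240+(a+.5)/4.5-.5,145+(b+.5)/4.5-.5)
for nm,c,h in [("barL",(230,155),84),("barR",(308,290),84),("collar",(260,218),88),("grip",(145,140),92),("hinge",(428,292),80),("gate end",(285,512),74),("gate hi",(448,335),74),("strike",(196,384),52)]:
    print(nm,bray("top",f(*c),h).round(1))
d=np.load("pics/top0.npy");X=cloud("top",d)
s=arm.read_state();t=s["ee_pos"]
tx=np.array([-.923,.385]);ty=np.array([.384,.922])
m=(np.linalg.norm(X[...,:2]-t[:2],axis=-1)<.14)&(X[...,2]>.2)
L=X[m];a=(L[:,:2]-t[:2])@tx*1000;b=(L[:,:2]-t[:2])@ty*1000;z=(L[:,2]-t[2])*1000
for z0 in range(0,300,25):
    k=(z>=z0)&(z<z0+25)
    if k.sum()>5:print(z0,k.sum(),np.percentile(a[k],[1,99]).round(),np.percentile(b[k],[1,99]).round())
p=cv2.imread("pics/side0.png");q=proj("side",t)[0];print(q)
x,y=int(q[0]),int(q[1]);c1=p[y-130:y+20,x-90:x+90]
p=cv2.imread("pics/top0.png");c2=p[300:390,0:140]
c1=cv2.resize(c1,(400,333),interpolation=cv2.INTER_CUBIC);c2=cv2.resize(c2,(400,257),interpolation=cv2.INTER_CUBIC)
cv2.imwrite("pics/g.png",cv2.convertScaleAbs(np.vstack([c1,c2]),alpha=2.5))
E
```

```text
O [0.5874679  0.06156351 0.13097842] [0.00489118 0.49907504 0.86653998]
barL [-24.  38.  84.]
barR [ 29.9 -40.   84. ]
collar [ 0.2  0.3 88. ]
grip [-76.2  49.6  92. ]
hinge [100.2 -44.6  80. ]
gate end [  14.8 -156.6   74. ]
gate hi [109.4 -66.4  74. ]
strike [-62.3 -82.3  52. ]
0 14 [-8.  6.] [42. 48.]
25 23 [-9. -3.] [41. 55.]
50 37 [-35.  33.] [-88.  84.]
75 533 [-36.  38.] [-94.  85.]
100 1348 [-35.  37.] [-96.  92.]
125 156 [-21.  23.] [-52.   1.]
150 465 [-36.  20.] [-51.  12.]
175 276 [-35.   4.] [-38.  18.]
200 159 [-34. -11.] [-34.  12.]
250 38 [-58.  42.] [-37.   3.]
275 344 [-62.  52.] [-81.  18.]
[233.4368974  133.94460117]
```

View pics/g.png

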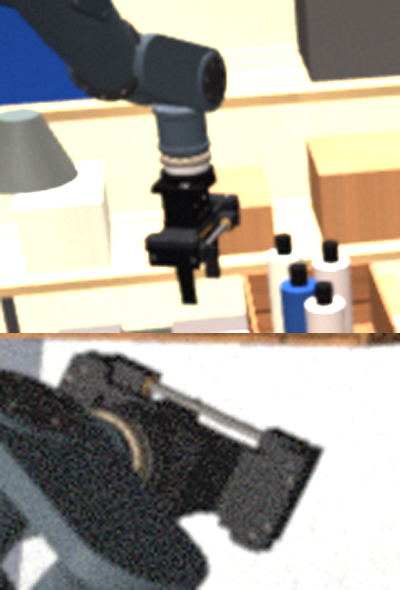

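The crop shows the gripper body, about 190 mm along the closing axis and 75 mm across it. Board geometry agrees with the given sizes to 1-3 mm. I get q ≈ -0.61, n ≈ 0.04 and keeper ≈ 0.75. The tool has to stay vertical, so I'll push with closed fingers and the tool's y along board y.

Emit:
{"api": "arm_command", "payload": {
  "moves": [
    [[-0.046, -0.017, -0.01, 7], [-0.092, -0.034, -0.02, 14], [-0.138, -0.052, -0.03, 21], [-0.184, -0.069, -0.03, 28], [-0.23, -0.086, -0.03, 35], [-0.276, -0.103, -0.03, 42], [-0.322, -0.12, -0.03, 49], [-0.368, -0.137, -0.03, 56], [-0.414, -0.155, -0.03, 62], [-0.46, -0.172, -0.03, 68]]
  ],
  "jaw": 1,
  "force": 20
}}

```text
t: 1.1
ee_pos: [0.5997, 0.2395, 0.252]
orientation: [-0.0, 0.713, 0.702, -0.0]
ft_force: [0.6, 0.0, 0.2]
finger_gap: 0.0151
grip_force: 0.0
```

```bash
cat >> h.py <<'E'
from scipy.spatial.transform import Rotation as Ro
def shift(targets,world=False):
    s=arm.read_state();q=s["orientation"];M=Ro.from_quat([q[1],q[2],q[3],q[0]]).as_matrix()
    print("t",s["t"],"tcp",s["ee_pos"].round(4),"board",tob(s["ee_pos"]).round(1),"yaw_y",np.degrees(np.arctan2(M[1,1],M[0,1])).round(2),"F",s["ft_force"].round(1),"gap",round(s["finger_gap"],4))
    for b in targets:
        w=np.array(b) if world else fromb(b)
        print(b,w.round(4),"shift mm",((w-s["ee_pos"])@M*1000).round(1))
E
python3 -c "
from h import *
shift([(-127,50,65)])"
```

```text
t 1.1 tcp [0.5997 0.2395 0.252 ] board [-93.9  10.5 193.8] yaw_y -0.88 F [0.6 0.  0.2] gap 0.0151
(-127, 50, 65) [0.6389 0.2036 0.1239] shift mm [-35.3  39.9 128.1]
```

Emit:
{"api": "arm_command", "payload": {
  "moves": [
    [[-0.015, 0.02, 0.03, 0], [-0.035, 0.04, 0.07, 0], [-0.035, 0.04, 0.1, 0], [-0.035, 0.04, 0.12, 0], [-0.035, 0.04, 0.128, 0], [-0.035, 0.04, 0.128, 0]]
  ]
}}

```text
t: 1.7
ee_pos: [0.6373, 0.2057, 0.1229]
orientation: [-0.001, 0.711, 0.703, -0.001]
ft_force: [-0.1, 0.2, 0.6]
finger_gap: 0.0008
grip_force: 0.0
```

```bash
python3 -c "
from h import *
shift([(90*np.cos(a)-35.5,90*np.sin(a),65) for a in (2.565,2.5,2.4,2.3,2.2,2.1,2.03,1.96)])"
```

```text
t 1.7 tcp [0.6373 0.2057 0.1229] board [-129.3   48.5   65.2] yaw_y -0.62 F [-0.1  0.2  0.6] gap 0.0008
(np.float64(-110.94925882276287), np.float64(49.06535787188084), 65) [0.6378 0.1897 0.1319] shift mm [-16.    0.6  -9. ]
(np.float64(-107.60292539922403), np.float64(53.86249296935609), 65) [0.6426 0.1867 0.1336] shift mm [-18.9   5.4 -10.7]
(np.float64(-101.8654343987121), np.float64(60.791686249603586), 65) [0.6494 0.1817 0.1365] shift mm [-23.9  12.3 -13.6]
(np.float64(-95.46484191518417), np.float64(67.11346909590482), 65) [0.6557 0.1761 0.1397] shift mm [-29.4  18.6 -16.8]
(np.float64(-88.46510055298113), np.float64(72.76467634376311), 65) [0.6613 0.1699 0.1432] shift mm [-35.5  24.3 -20.3]
(np.float64(-80.93614941398718), np.float64(77.68884299839863), 65) [0.6662 0.1634 0.1469] shift mm [-42.   29.2 -24. ]
(np.float64(-75.39109740991381), np.float64(80.6765167036404), 65) [0.6691 0.1585 0.1497] shift mm [-46.8  32.2 -26.8]
(np.float64(-69.6506588309339), np.float64(83.26903687093514), 65) [0.6716 0.1535 0.1525] shift mm [-51.8  34.8 -29.7]
```

Emit:
{"api": "arm_command", "payload": {
  "moves": [
    [[-0.009, 0, -0.005, 0], [-0.016, 0.001, -0.009, 0], [-0.02, 0.006, -0.011, 0], [-0.025, 0.012, -0.014, 0], [-0.031, 0.018, -0.017, 0], [-0.036, 0.024, -0.02, 0], [-0.042, 0.029, -0.024, 0], [-0.047, 0.032, -0.027, 0], [-0.052, 0.035, -0.03, 0], [-0.052, 0.035, -0.03, 0]]
  ]
}}

```text
t: 2.7
ee_pos: [0.6739, 0.1524, 0.1557]
orientation: [0.001, 0.711, 0.703, 0.001]
ft_force: [0.8, 1.2, 0.3]
finger_gap: 0.0006
grip_force: 1.0
```

```bash
python3 - <<'E'
from h import *
p,d=camera("top");X=tob(cloud("top",d));p=p[:,:,::-1]
shift([])
# bar: points 78-87 over board within 50mm of axis
m=(X[...,2]>76)&(X[...,2]<87)&(np.hypot(X[...,0],X[...,1])<52)
b=X[m][:,:2];b=b-b.mean(0)*0;r=cv2.fitLine(b.astype(np.float32),cv2.DIST_HUBER,0,.01,.01).ravel();print(m.sum(),r, "q",np.pi/2-np.arctan2(r[1],r[0])%np.pi)
cv2.imwrite("pics/c2.png",cv2.convertScaleAbs(cv2.resize(p[145:275,240:380],None,fx=4.5,fy=4.5,interpolation=cv2.INTER_CUBIC),alpha=1.5))
E
```

```text
t 2.75 tcp [0.6731 0.1526 0.1551] board [-67.5  84.8  66.8] yaw_y -0.64 F [0.8 1.6 1.7] gap 0.0005
200 [ 0.00411445  0.99999154  1.9480374  -1.3312706 ] q 0.0041145086
```

View pics/c2.png

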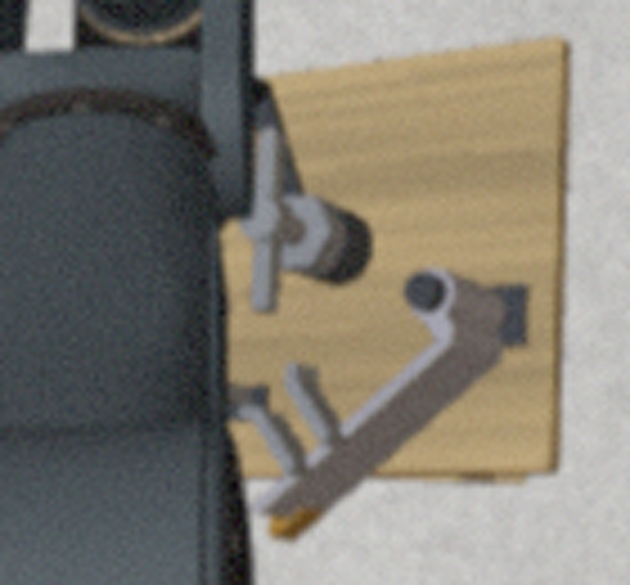

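The bar now lies straight up the picture: (268,120)-(262,305), q ≈ 0.00. The gate is still open. Next I back off, rise and go round to the gate's outer side.

Emit:
{"api": "arm_command", "payload": {
  "moves": [
    [[0.037, 0, -0.015, 0], [0.045, 0, -0.06, 0], [0.045, -0.01, -0.105, 0], [0.045, -0.04, -0.125, 0], [0.032, -0.077, -0.125, 0], [0.019, -0.114, -0.125, 0], [0.006, -0.151, -0.125, 0], [-0.02, -0.188, -0.125, 0], [-0.06, -0.225, -0.125, 0], [-0.1, -0.262, -0.125, 0]]
  ]
}}

```text
t: 3.75
ee_pos: [0.4123, 0.0616, 0.2788]
orientation: [-0.001, 0.71, 0.704, -0.002]
ft_force: [0.3, -1.8, 0.1]
finger_gap: 0.0006
grip_force: 0.0
```

```bash
python3 - <<'E'
from h import *
p,d=camera("top");X=tob(cloud("top",d))
# gate top edge line: points 68-78 over board, near side
m=(X[...,2]>66)&(X[...,2]<78)&(X[...,1]<-50)&(X[...,0]>-20)&(X[...,0]<130)&(X[...,1]>-165)
b=X[m][:,:2];print(m.sum());r=cv2.fitLine(b.astype(np.float32),cv2.DIST_HUBER,0,.01,.01).ravel();print(r,"k",np.arctan2(r[1],r[0]))
H=np.array([100,-45])
def P(k,off):
    c,s=np.cos(k),np.sin(k);Rm=np.array([[c,-s],[s,c]]);q=H+Rm@[-115,-29]+off*Rm@[0,-1];return (round(q[0],1),round(q[1],1),50)
shift([(58,-177,50)]+[P(k,15+2.5*k/.7) for k in (.75,.6,.45,.3,.2,.1,0)])
E
```

```text
111
[  0.49099016   0.8711651   99.85031    -70.85208   ] k 1.0575703
t 3.8 tcp [0.4049 0.0581 0.2776] board [  77.7 -182.5  124.5] yaw_y -0.6 F [-4.2 -1.  -0.9] gap 0.0004
(58, -177, 50) [0.4102 0.038  0.2033] shift mm [-19.7   6.6  74.4]
(np.float64(47.7), np.float64(-157.5), 50) [0.4298 0.0467 0.1981] shift mm [-10.7  26.2  79.2]
(np.float64(31.1), np.float64(-148.0), 50) [0.4395 0.061  0.1898] shift mm [ 3.7 35.8 87.2]
(np.float64(16.3), np.float64(-136.1), 50) [0.4515 0.0737 0.1824] shift mm [16.6 47.8 94.4]
(np.float64(3.5), np.float64(-122.0), 50) [0.4657 0.0847 0.1761] shift mm [ 27.7  62.  100.5]
(np.float64(-3.8), np.float64(-111.7), 50) [0.4761 0.0909 0.1724] shift mm [ 34.1  72.3 104. ]
(np.float64(-10.0), np.float64(-100.6), 50) [0.4872 0.0962 0.1693] shift mm [ 39.5  83.5 106.9]
(np.float64(-15.0), np.float64(-89.0), 50) [0.4988 0.1004 0.1668] shift mm [ 43.8  95.1 109.2]
```

Emit:
{"api": "arm_command", "payload": {
  "moves": [
    [[-0.02, 0, 0, 0], [-0.02, 0, 0.03, 0], [-0.02, 0, 0.06, 0], [-0.02, 0, 0.074, 0], [-0.02, 0, 0.074, 0]]
  ]
}}

```text
t: 4.3
ee_pos: [0.4124, 0.0426, 0.2034]
orientation: [-0.003, 0.711, 0.703, -0.003]
ft_force: [-0.6, 0.7, -0.0]
finger_gap: 0.0009
grip_force: 0.0
```

```bash
python3 - <<'E'
from h import *
H=np.array([100,-45])
def P(k,off):
    c,s=np.cos(k),np.sin(k);Rm=np.array([[c,-s],[s,c]]);q=H+Rm@[-115,-29]+off*Rm@[0,-1];return (float(round(q[0],1)),float(round(q[1],1)),50)
shift([P(k,15+2.5*k/.7) for k in (.75,.65,.55,.45,.35,.25,.2,.15,.1,.05,0,-.03)])
E
```

```text
t 4.3 tcp [0.4124 0.0426 0.2034] board [  54.1 -174.9   52.5] yaw_y -0.62 F [-0.6  0.7 -0. ] gap 0.0009
(47.7, -157.5, 50) [0.4298 0.0467 0.1981] shift mm [ 4.3 17.5  5.2]
(36.5, -151.5, 50) [0.4359 0.0564 0.1925] shift mm [14.  23.5 10.7]
(26.0, -144.3, 50) [0.4432 0.0654 0.1873] shift mm [23.1 30.7 15.9]
(16.3, -136.1, 50) [0.4515 0.0737 0.1824] shift mm [31.6 39.  20.7]
(7.5, -126.9, 50) [0.4608 0.0813 0.178 ] shift mm [39.2 48.2 25. ]
(-0.3, -116.9, 50) [0.4708 0.0879 0.1742] shift mm [46.  58.2 28.8]
(-3.8, -111.7, 50) [0.4761 0.0909 0.1724] shift mm [49.  63.4 30.5]
(-7.1, -106.2, 50) [0.4816 0.0937 0.1708] shift mm [51.9 68.9 32.1]
(-10.0, -100.6, 50) [0.4872 0.0962 0.1693] shift mm [54.4 74.6 33.5]
(-12.6, -94.9, 50) [0.4929 0.0984 0.168 ] shift mm [56.6 80.3 34.7]
(-15.0, -89.0, 50) [0.4988 0.1004 0.1668] shift mm [58.7 86.2 35.9]
(-16.3, -85.4, 50) [0.5025 0.1015 0.1662] shift mm [59.9 89.8 36.5]
```

Emit:
{"api": "arm_command", "payload": {
  "moves": [
    [[0.003, 0.01, 0.003, 0], [0.005, 0.018, 0.005, 0], [0.014, 0.024, 0.011, 0], [0.023, 0.031, 0.016, 0], [0.032, 0.039, 0.021, 0], [0.039, 0.048, 0.025, 0], [0.046, 0.058, 0.029, 0], [0.049, 0.063, 0.03, 0], [0.052, 0.069, 0.032, 0], [0.052, 0.069, 0.032, 0]]
  ]
}}

```text
t: 5.3
ee_pos: [0.4863, 0.0943, 0.1734]
orientation: [0.0, 0.711, 0.703, 0.0]
ft_force: [0.1, 1.0, 0.2]
finger_gap: 0.0003
grip_force: 0.0
```

Emit:
{"api": "arm_command", "payload": {
  "moves": [
    [[0.002, 0.004, 0.001, 0], [0.003, 0.007, 0.002, 0], [0.004, 0.01, 0.003, 0], [0.005, 0.013, 0.004, 0], [0.006, 0.015, 0.004, 0], [0.007, 0.017, 0.004, 0], [0.007, 0.017, 0.004, 0]]
  ]
}}

```text
t: 6.0
ee_pos: [0.4927, 0.0982, 0.1697]
orientation: [-0.005, 0.71, 0.704, -0.009]
ft_force: [-20.1, -9.8, 20.4]
finger_gap: 0.0002
grip_force: 11.9
```

```bash
python3 - <<'E'
from h import *
p,d=camera("side");p=p[:,:,::-1]
shift([])
u,v=proj("side",fromb((-20,-60,50)))[0].astype(int);print(u,v)
cv2.imwrite("pics/s1.png",cv2.convertScaleAbs(cv2.resize(p[v-60:v+60,u-80:u+80],None,fx=5,fy=5,interpolation=cv2.INTER_CUBIC),alpha=1.5))
E
```

```text
t 6.05 tcp [0.4926 0.0983 0.1697] board [-11.7 -95.2  51.4] yaw_y -0.54 F [-19.2 -10.5  18.3] gap 0.0005
350 212
```

View pics/s1.png

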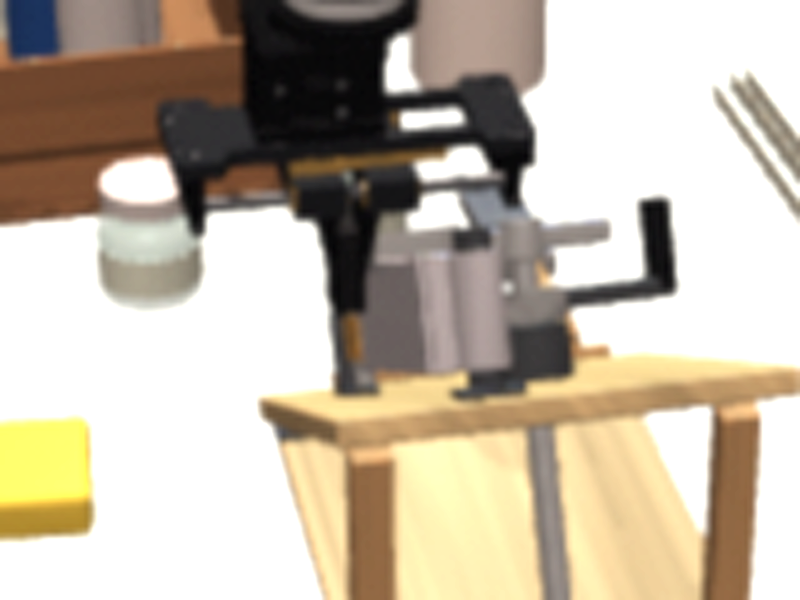

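The side view shows the gate nearly shut: the finger on it is at (350,330), and the bar's end is in the fork around (420,240). It still looks about 0.05 rad short, so I ease the downhill drag and push on.

Emit:
{"api": "arm_command", "payload": {
  "moves": [
    [[-0.003, 0.001, -0.002, 0], [-0.005, 0.003, -0.003, 0], [-0.005, 0.006, -0.003, 0], [-0.005, 0.006, -0.003, 0]]
  ]
}}

```text
t: 6.45
ee_pos: [0.4923, 0.0981, 0.1703]
orientation: [-0.013, 0.711, 0.703, -0.011]
ft_force: [-25.7, 5.2, 12.4]
finger_gap: 0.0004
grip_force: 14.0
```

```bash
python3 - <<'E'
from h import *
shift([])
print(arm.read_state()["wrist_torque"].round(2))
E
```

```text
t 6.45 tcp [0.4923 0.0981 0.1703] board [-11.2 -95.5  51.8] yaw_y -0.63 F [-25.7   5.2  12.4] gap 0.0004
[ 0.53  3.46 -0.09]
```

Force rises without motion: either the gate is on its stop, or it is jammed. I'll back off and look.

Emit:
{"api": "arm_command", "payload": {
  "moves": [
    [[0, -0.02, 0, 0], [0, -0.04, -0.02, 0], [0.0, -0.07, -0.06, 0], [0.0, -0.08, -0.1, 0], [0.04, -0.08, -0.1, 0], [0.08, -0.08, -0.1, 0], [0.12, -0.08, -0.1, 0], [0.14, -0.08, -0.1, 0]]
  ]
}}

```text
t: 7.25
ee_pos: [0.4301, 0.2393, 0.2731]
orientation: [0.0, 0.71, 0.704, 0.001]
ft_force: [0.8, -0.4, -0.9]
finger_gap: 0.0003
grip_force: 0.0
```

```bash
python3 - <<'E'
from h import *
shift([])
p,d=camera("top");p=p[:,:,::-1]
a=cv2.resize(p[150:265,245:375],None,fx=4.5,fy=4.5,interpolation=cv2.INTER_CUBIC)
cv2.imwrite("pics/c3.png",cv2.convertScaleAbs(a,alpha=1.5))
E
```

```text
t 7.25 tcp [0.4301 0.2393 0.2731] board [ -81.7 -159.1  211.1] yaw_y -0.53 F [ 0.8 -0.4 -0.9] gap 0.0003
```

View pics/c3.png

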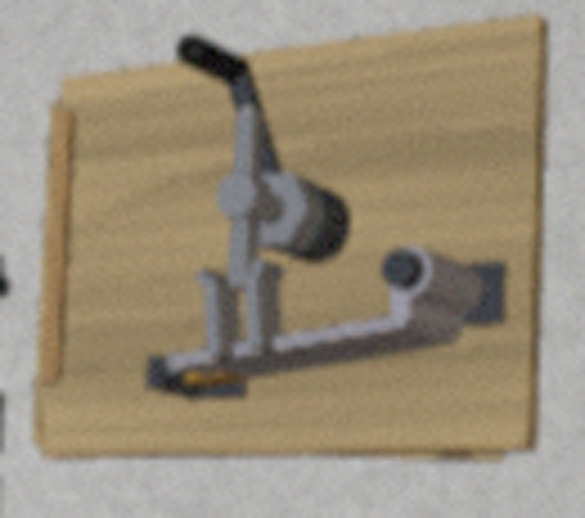

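The picture shows the bar between the fork arms ((215,300) and (265,300)) and the gate's top edge from (170,362) to (400,315), with the tongue at (210,378). I'll compute the angle from those edges.

```bash
python3 - <<'E'
from h import *
f=lambda a,b:(245+(a+.5)/4.5-.5,150+(b+.5)/4.5-.5)
g=lambda q:((q[0]+.5-245)*4.5-.5,(q[1]+.5-150)*4.5-.5)
H=np.array([100,-45])
for k in(0,.05,.1,.15):
    c,s=np.cos(k),np.sin(k);Rm=np.array([[c,-s],[s,c]])
    print(k,[tuple(np.round(g(proj("top",fromb([*(H+Rm@v),74]))[0]))) for v in([-150,-21],[-60,-21],[-150,-29],[-60,-29])])
print("bar tips",[tuple(np.round(g(proj("top",fromb([x,y,84]))[0]))) for x,y in((0,50),(0,-50))])
print("strike top",g(proj("top",fromb([-60,-83.5,52]))[0]))
p,d=camera("top");X=tob(cloud("top",d))
m=(X[...,2]>64)&(X[...,2]<78)&(X[...,1]<-55)&(X[...,1]>-110)&(X[...,0]>-55)&(X[...,0]<80)
b=X[m][:,:2];r=cv2.fitLine(b.astype(np.float32),cv2.DIST_HUBER,0,.01,.01).ravel();print(m.sum(),r,"k",np.arctan(r[1]/r[0]))
m=(X[...,2]>76)&(X[...,2]<87)&(np.hypot(X[...,0],X[...,1])<52)&(abs(X[...,0])<11)
b=X[m][:,:2];r=cv2.fitLine(b.astype(np.float32),cv2.DIST_HUBER,0,.01,.01).ravel();print(m.sum(),r,"q",np.arctan(r[0]/r[1]))
E
```

```text
0 [(np.float64(170.0), np.float64(326.0)), (np.float64(310.0), np.float64(318.0)), (np.float64(169.0), np.float64(340.0)), (np.float64(309.0), np.float64(333.0))]
0.05 [(np.float64(171.0), np.float64(339.0)), (np.float64(311.0), np.float64(324.0)), (np.float64(171.0), np.float64(354.0)), (np.float64(311.0), np.float64(338.0))]
0.1 [(np.float64(173.0), np.float64(352.0)), (np.float64(313.0), np.float64(329.0)), (np.float64(174.0), np.float64(367.0)), (np.float64(314.0), np.float64(344.0))]
0.15 [(np.float64(175.0), np.float64(365.0)), (np.float64(315.0), np.float64(334.0)), (np.float64(177.0), np.float64(380.0)), (np.float64(317.0), np.float64(349.0))]
bar tips [(np.float64(245.0), np.float64(107.0)), (np.float64(237.0), np.float64(289.0))]
strike top (np.float64(176.79274213799954), np.float64(363.4103670507577))
197 [  0.99447477   0.10497574  23.467445   -78.8909    ] k 0.105169505
193 [0.01352276 0.99990857 1.5789435  1.5346493 ] q 0.013523177
```

The gate measures k ≈ 0.105, so it has not latched. The brass tongue runs along the outer face low down, and my fingertip (lower corner at h ≈ 46) pinched it, which explains the 18 N uphill drag. I'll push again higher (tip h 65) and a little nearer the hinge.

```bash
python3 - <<'E'
from h import *
shift([(-3,-135,120),(-3,-125,65),(-6,-100,65),(-8,-92,65),(-8,-84,65)])
E
```

```text
t 7.35 tcp [0.4301 0.2389 0.2728] board [ -81.5 -159.1  210.6] yaw_y -0.42 F [-0.  -0.2 -0.5] gap 0.0006
(-3, -135, 120) [0.4531 0.1254 0.2335] shift mm [-113.4   23.8   39.2]
(-3, -125, 65) [0.4628 0.0978 0.1858] shift mm [-140.9   33.7   86.9]
(-6, -100, 65) [0.4878 0.1002 0.1843] shift mm [-138.4   58.7   88.4]
(-8, -92, 65) [0.4959 0.1018 0.1833] shift mm [-136.7   66.7   89.4]
(-8, -84, 65) [0.5039 0.1018 0.1833] shift mm [-136.7   74.7   89.4]
```

Emit:
{"api": "arm_command", "payload": {
  "moves": [
    [[-0.04, 0.01, 0, 0], [-0.08, 0.015, 0.015, 0], [-0.11, 0.02, 0.035, 0], [-0.13, 0.025, 0.06, 0], [-0.141, 0.03, 0.087, 0], [-0.141, 0.036, 0.087, 0], [-0.14, 0.045, 0.088, 0], [-0.139, 0.053, 0.088, 0], [-0.138, 0.059, 0.088, 0], [-0.138, 0.062, 0.089, 0]]
  ]
}}

```text
t: 8.35
ee_pos: [0.492, 0.0987, 0.1847]
orientation: [0.001, 0.71, 0.704, 0.001]
ft_force: [0.1, -0.1, 0.1]
finger_gap: 0.0007
grip_force: 0.0
```

Emit:
{"api": "arm_command", "payload": {
  "moves": [
    [[0.0005, 0.004, 0, 0], [0.001, 0.007, 0.0005, 0], [0.001, 0.01, 0.0005, 0], [0.001, 0.012, 0.0005, 0], [0.001, 0.012, 0.0005, 0]]
  ]
}}

```text
t: 8.85
ee_pos: [0.4948, 0.0993, 0.1826]
orientation: [-0.006, 0.71, 0.704, -0.006]
ft_force: [-12.8, -0.5, 10.7]
finger_gap: 0.0004
grip_force: 6.9
```

```bash
python3 - <<'E'
from h import *
shift([])
E
```

```text
t 8.85 tcp [0.4948 0.0993 0.1826] board [ -6.1 -93.   63.1] yaw_y -0.53 F [-12.8  -0.5  10.7] gap 0.0004
```

Contact came late, so the tip's half-thickness is about 10 mm and there is more travel to go.

Emit:
{"api": "arm_command", "payload": {
  "moves": [
    [[0, 0.003, -0.001, 0], [0, 0.006, -0.002, 0], [0, 0.009, -0.002, 0], [0, 0.009, -0.002, 0]]
  ]
}}

```text
t: 9.25
ee_pos: [0.4955, 0.0995, 0.1826]
orientation: [-0.012, 0.71, 0.704, -0.012]
ft_force: [-23.8, -0.1, 12.0]
finger_gap: 0.0004
grip_force: 12.8
```

```bash
python3 - <<'E'
from h import *
shift([])
E
```

```text
t 9.25 tcp [0.4955 0.0995 0.1826] board [ -6.3 -92.4  63.2] yaw_y -0.54 F [-23.8  -0.1  12. ] gap 0.0004
```

```bash
python3 - <<'E'
from h import *
p,d=camera("side");p=p[:,:,::-1]
u,v=proj("side",fromb((-10,-70,55)))[0].astype(int)
a=cv2.resize(p[v-35:v+35,u-40:u+45],None,fx=8,fy=8,interpolation=cv2.INTER_CUBIC)
q,d2=camera("top");q=q[:,:,::-1]
u,v=proj("top",fromb((-10,-50,70)))[0].astype(int);print(u,v)
cv2.imwrite("pics/s2.png",cv2.convertScaleAbs(a,alpha=1.1))
for h,y in((74,-74),(14,-74)):
  print([((proj("side",fromb((x,y,h)))[0]-proj("side",fromb((-10,-70,55)))[0].astype(int)+[40,35])*8).round() for x in(-50,100)])
print(((proj("side",fromb((0,-50,77)))[0]-proj("side",fromb((-10,-70,55)))[0].astype(int)+[40,35])*8).round(),((proj("side",fromb((-60,-83.5,52)))[0]-proj("side",fromb((-10,-70,55)))[0].astype(int)+[40,35])*8).round())
E
```

```text
297 215
[array([291., 232.]), array([363., 228.])]
[array([309., 405.]), array([383., 417.])]
[382. 214.] [266. 298.]
```

View pics/s2.png

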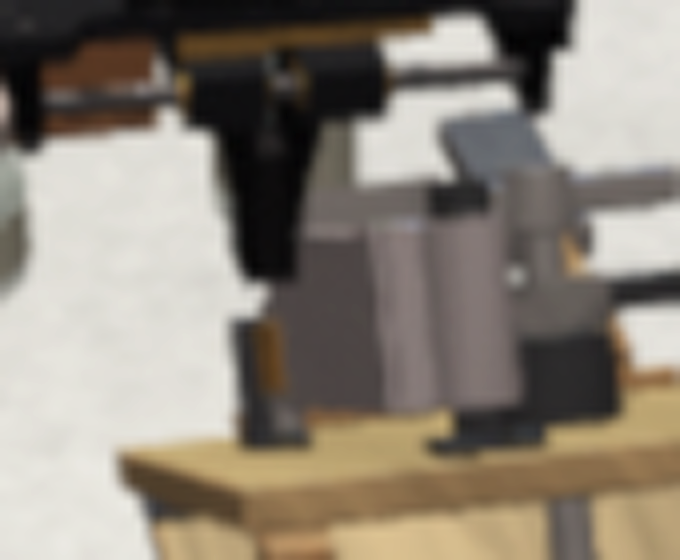

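The side view shows the finger tip (270,275) on the gate's outer face, the brass tongue at (270,360) beside the dark strike (245,380), and the gate close but not home. Only the fork on the bar or the tongue can be resisting, so I'll retreat and measure the fork against the bar.

Emit:
{"api": "arm_command", "payload": {
  "moves": [
    [[0, -0.02, 0, 0], [0, -0.04, -0.02, 0], [0.0, -0.07, -0.06, 0], [0.0, -0.08, -0.1, 0], [0.04, -0.08, -0.1, 0], [0.08, -0.08, -0.1, 0], [0.12, -0.08, -0.1, 0], [0.14, -0.08, -0.1, 0]]
  ]
}}

```text
t: 10.15
ee_pos: [0.4327, 0.2424, 0.2855]
orientation: [0.0, 0.71, 0.704, 0.001]
ft_force: [0.1, -0.1, -0.9]
finger_gap: 0.0005
grip_force: 0.0
```

```bash
python3 - <<'E'
from h import *
fr=[camera("top") for _ in range(6)]
p=np.mean([f[0] for f in fr],0).astype(np.uint8)[:,:,::-1];d=np.median([f[1] for f in fr],0)
X=tob(cloud("top",d))
m=(X[...,2]>68)&(X[...,2]<79)&(X[...,1]<-55)&(X[...,1]>-110)&(X[...,0]>-55)&(X[...,0]<80)
for lo in range(-55,85,20):
    k=m&(X[...,0]>=lo)&(X[...,0]<lo+20);print(lo,k.sum(),np.percentile(X[k][:,1],[3,50,97]).round(1) if k.sum() else "")
m=(X[...,2]>82)&(X[...,2]<93)&(X[...,1]<-20)&(X[...,1]>-75)&(abs(X[...,0])<40)
for lo in range(-74,-20,4):
    k=m&(X[...,1]>=lo)&(X[...,1]<lo+4);print(lo,np.sort(X[k][:,0]).round(0).astype(int))
m=(X[...,2]>72)&(X[...,2]<82)&(X[...,1]<-20)&(X[...,1]>-75)&(abs(X[...,0])<40)
for lo in range(-66,-20,4):
    k=m&(X[...,1]>=lo)&(X[...,1]<lo+4);print('bar',lo,np.sort(X[k][:,0]).round(0).astype(int))
a=cv2.resize(p[195:245,270:330],None,fx=10,fy=10,interpolation=cv2.INTER_CUBIC)
cv2.imwrite("pics/c4.png",cv2.convertScaleAbs(a,alpha=1.6))
E
```

```text
-55 16 [-88.8 -86.3 -82.3]
-35 15 [-86.9 -84.7 -81.7]
-15 38 [-85.3 -76.7 -56.3]
5 33 [-83.2 -74.  -56.7]
25 28 [-81.4 -77.3 -72.7]
45 28 [-79.5 -75.7 -70.9]
65 21 [-76.4 -74.  -69.2]
-74 [-15 -11  -9  -8  -8  11  12  14  15  16  17  18  19]
-70 [-15 -15 -12 -12  -9  -9  -9  11  11  14  14  17  17  17]
-66 [-15 -14 -12 -12 -10  -9  -9  10  14  17  17  17]
-62 [-15 -12 -10 -10  -9  10  10  13  14  15  16  16  16]
-58 [-19 -16 -15 -12 -12 -10 -10  -9  10  14  14  15  16  16]
-54 [-19 -16 -12 -12 -11 -10 -10   7  10  11  13  15  15  16]
-50 [-18 -18 -16 -15 -13 -10 -10  -4  -2   2   7   7  10  10  13  14  16  16]
-46 [-25 -22 -22 -18 -18 -16 -16 -16 -14 -12  -5  -5  -1  -1   2   2   4  10
  13  13  15  16  16  16  18]
-42 [-22 -19 -18  -4  -2  -1   1   2   4   5  10  13  16  17  19  19]
-38 [-4 -4 -2  2 12 13 16 17 18]
-34 [-5 -5 -2 -1  0  2  3  4]
-30 [-4 -3  1]
-26 [-6 -6 -2 -2 -1  1  3  3]
-22 [-6 -3  0  3]
bar -66 [-10 -10  -9  17  17  17  18]
bar -62 [-10  -9  -9  -9  16  17]
bar -58 [-12 -11 -10  15  15  16  16]
bar -54 [-12 -11 -11 -10  16  16  16]
bar -50 [-12 -11 -11  -3   0  14  14  15  15]
bar -46 [-15 -12  15  16  16  17]
bar -42 [-19 -17  18  18  19]
bar -38 [ 2  3  4 14 19]
bar -34 [4 5 5]
bar -30 [2 4 4 4]
bar -26 [4 4 5]
bar -22 [3 3]
```

View pics/c4.png

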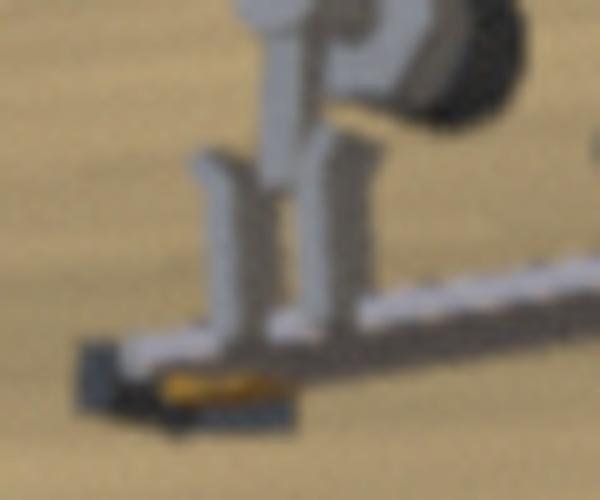

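The picture shows the bar's end (275,180) free between the fork arms (215-320) and the brass tongue from (165,390) to (295,385). The fork is clear, so the resistance is tongue against strike. I'll measure the tongue.

```bash
python3 - <<'E'
from h import *
fr=[camera("top") for _ in range(4)]
p=np.mean([f[0] for f in fr],0).astype(np.uint8)[:,:,::-1];d=np.median([f[1] for f in fr],0)
X=tob(cloud("top",d));hsv=cv2.cvtColor(p,cv2.COLOR_BGR2HSV)
def br(p,X,box):
    hsv=cv2.cvtColor(p,cv2.COLOR_BGR2HSV);m=np.zeros(p.shape[:2],bool);x0,y0,x1,y1=box
    m[y0:y1,x0:x1]=(hsv[y0:y1,x0:x1,1]>150)
    print(m.sum());
    if m.sum():print(np.c_[X[m].round(0),np.argwhere(m)[:,::-1]].astype(int)[::2])
br(p,X,(275,228,310,242))
p0=cv2.imread("pics/top0.png");d0=np.load("pics/top0.npy");br(p0,tob(cloud("top",d0)),(290,250,320,268))
# strike/base from initial image: heights around
X0=tob(cloud("top",d0))
m=(abs(X0[...,0]+55)<25)&(abs(X0[...,1]+83)<25)&(X0[...,2]>6)
print(np.c_[X0[m]].round(0).astype(int)[np.argsort(-X0[m][:,2])][:60:2].tolist())
ps,ds=camera("side");ps=ps[:,:,::-1];Xs=tob(cloud("side",ds))
br(ps,Xs,(325,195,360,235))
E
```

```text
7
[[-56 -89  44 287 233]
 [-37 -90  44 293 233]
 [-33 -90  41 295 233]
 [-48 -92  45 289 234]]
20
[[   6 -156   46  306  259]
 [   5 -155   35  308  259]
 [   3 -157   37  307  260]
 [ -10 -160   43  301  261]
 [  -2 -161   47  303  261]
 [  -1 -160   35  306  261]
 [ -12 -163   41  301  262]
 [  -5 -163   43  303  262]
 [  -8 -166   46  301  263]
 [  -8 -165   33  304  263]]
[[-57, -83, 55], [-59, -88, 53], [-56, -88, 52], [-54, -85, 52], [-66, -85, 51], [-61, -80, 51], [-58, -82, 50], [-65, -80, 50], [-63, -84, 48], [-79, -81, 47], [-76, -81, 47], [-79, -79, 47], [-58, -79, 46], [-73, -84, 46], [-80, -86, 46], [-77, -84, 45], [-77, -89, 45], [-59, -87, 44], [-74, -94, 44], [-53, -84, 44], [-72, -86, 43], [-57, -87, 43], [-72, -94, 42], [-60, -89, 42], [-74, -91, 41], [-74, -88, 39], [-57, -86, 38], [-57, -81, 38], [-73, -95, 36], [-71, -90, 35]]
12
[[-39 -91  43 339 216]
 [-42 -91  40 339 217]
 [-47 -91  37 339 218]
 [-47 -91  34 339 219]
 [-40 -89  31 340 220]
 [-34 -91  26 340 222]]
```

```bash
python3 - <<'E'
from h import *
s=arm.read_state();t=s["ee_pos"]
for n in("side","top"):
    p,d=camera(n);L=(cloud(n,d)-t)*1000
    m=(abs(L[...,0])<120)&(abs(L[...,1])<70)&(L[...,2]>-5)&(L[...,2]<200)&(d>0)
    L=L[m]
    for lo in range(-110,110,20):
        k=(L[:,0]>=lo)&(L[:,0]<lo+20)
        if k.sum()>3:print(n,lo,k.sum(),"y",np.percentile(L[k][:,1],[2,98]).round(),"z",np.percentile(L[k][:,2],[0,2,5,98]).round())
E
```

```text
side -110 45 y [-41.  35.] z [ 96.  97.  98. 116.]
side -90 156 y [-41.  34.] z [ 72.  73.  77. 116.]
side -70 149 y [-36.  25.] z [ 79.  84.  85. 169.]
side -50 328 y [-41.  27.] z [ 75.  80.  84. 189.]
side -30 390 y [-42.  -6.] z [  4.  36.  52. 196.]
side -10 491 y [-42.   1.] z [  0.   4.  12. 196.]
side 10 260 y [-44.  18.] z [ 36.  53.  75. 197.]
side 30 122 y [-39.  25.] z [ 76.  80.  83. 182.]
side 50 105 y [-38.  25.] z [ 80.  82.  83. 115.]
side 70 174 y [-43.  32.] z [ 69.  74.  76. 116.]
side 90 15 y [-39.  31.] z [ 95.  98. 102. 115.]
top -110 59 y [-1. 37.] z [110. 110. 111. 115.]
top -90 223 y [-1. 38.] z [109. 110. 111. 116.]
top -70 159 y [-4. 32.] z [109. 110. 111. 171.]
top -50 236 y [-36.  37.] z [ 77.  87.  95. 181.]
top -30 55 y [-37. -29.] z [78. 79. 79. 98.]
top -10 59 y [-37. -25.] z [78. 80. 82. 95.]
top 10 85 y [-37. -25.] z [ 80.  81.  83. 106.]
top 30 71 y [-35. -20.] z [ 81.  83.  85. 115.]
top 50 114 y [-36. -13.] z [ 82.  85.  86. 116.]
top 70 227 y [-38.  35.] z [ 73.  78.  97. 116.]
top 90 57 y [-35.  32.] z [104. 108. 109. 116.]
```

The tongue is already about 7 mm in, so the gate is partway through latching. I'll push nearer the free end for more leverage, at h 62 so as to stay above the tongue.

```bash
python3 - <<'E'
from h import *
shift([(-28,-125,62),(-29,-97,62),(-31,-80,62)])
E
```

```text
t 10.8 tcp [0.433  0.2391 0.2851] board [ -75.6 -156.2  221.4] yaw_y -0.67 F [ 0.1 -0.2  0.2] gap 0.001
(-28, -125, 62) [0.463  0.118  0.1707] shift mm [-120.8   31.4  114.4]
(-29, -97, 62) [0.491  0.1186 0.1702] shift mm [-119.9   59.4  114.9]
(-31, -80, 62) [0.508  0.1202 0.1692] shift mm [-118.1   76.4  115.9]
```

Emit:
{"api": "arm_command", "payload": {
  "moves": [
    [[-0.04, 0.01, 0.02, 0], [-0.08, 0.015, 0.05, 0], [-0.11, 0.02, 0.08, 0], [-0.121, 0.025, 0.105, 0], [-0.121, 0.03, 0.114, 0], [-0.121, 0.036, 0.114, 0], [-0.12, 0.046, 0.114, 0], [-0.12, 0.054, 0.114, 0], [-0.12, 0.057, 0.114, 0], [-0.12, 0.057, 0.114, 0]]
  ]
}}

```text
t: 11.8
ee_pos: [0.4897, 0.1195, 0.1718]
orientation: [0.001, 0.711, 0.704, 0.001]
ft_force: [0.6, -0.8, 1.3]
finger_gap: 0.0006
grip_force: 0.0
```

Emit:
{"api": "arm_command", "payload": {
  "moves": [
    [[0, 0.005, 0, 0], [0.001, 0.01, 0, 0], [0.001, 0.014, 0, 0], [0.001, 0.014, 0, 0]]
  ]
}}

```text
t: 12.2
ee_pos: [0.4936, 0.1197, 0.1706]
orientation: [-0.007, 0.71, 0.704, -0.007]
ft_force: [-15.9, -2.5, 13.8]
finger_gap: 0.0006
grip_force: 8.7
```

```bash
python3 - <<'E'
from h import *
shift([]);print(arm.read_state()["wrist_torque"].round(2))
p,d=camera("side");X=tob(cloud("side",d))
m=(X[...,2]>20)&(X[...,2]<70)&(X[...,1]<-70)&(X[...,1]>-100)&(X[...,0]>15)&(X[...,0]<95)
for lo in range(15,95,20):
    k=m&(X[...,0]>=lo)&(X[...,0]<lo+20);print(lo,k.sum(),np.percentile(X[k][:,1],[5,25,50]).round(1) if k.sum() else "")
E
```

```text
t 12.2 tcp [0.4936 0.1197 0.1706] board [-29.8 -94.4  62.9] yaw_y -0.56 F [-15.9  -2.5  13.8] gap 0.0006
[-0.4   2.41  0.04]
15 41 [-82.7 -82.  -80.8]
35 34 [-80.6 -79.5 -78.8]
55 40 [-78.5 -77.6 -76.6]
75 45 [-76.7 -75.4 -74.7]
```

Emit:
{"api": "arm_command", "payload": {
  "moves": [
    [[0, 0.005, 0, 0], [0, 0.01, 0, 0], [0, 0.014, 0, 0], [0, 0.014, 0, 0]]
  ]
}}

```text
t: 12.65
ee_pos: [0.5052, 0.1205, 0.1699]
orientation: [-0.009, 0.711, 0.703, -0.009]
ft_force: [-18.5, 0.5, 12.7]
finger_gap: 0.0005
grip_force: 9.6
```

```bash
cat > k.py <<'E'
from h import *
shift([]);print(arm.read_state()["wrist_torque"].round(2))
p,d=camera("side");X=tob(cloud("side",d))
m=(X[...,2]>20)&(X[...,2]<70)&(X[...,1]<-65)&(X[...,1]>-100)&(X[...,0]>15)&(X[...,0]<95)
b=X[m];b=b[abs(b[:,1]-np.polyval(np.polyfit(b[:,0],b[:,1],1),b[:,0]))<3]
print("k",np.polyfit(b[:,0],b[:,1],1),"y25",np.median(b[(b[:,0]<35)][:,1]))
m=(X[...,2]>74)&(X[...,2]<90)&(X[...,1]<52)&(X[...,1]>15)&(abs(X[...,0])<20)
print("bar",np.percentile(X[m][:,0],[5,50,95]),np.polyfit(X[m][:,1],X[m][:,0],1))
E
python3 k.py
```

```text
t 12.65 tcp [0.5052 0.1205 0.1699] board [-31.  -82.9  62.7] yaw_y -0.59 F [-18.5   0.5  12.7] gap 0.0005
[ 0.04  2.81 -0.06]
k [ 1.99245704e-02 -7.41114016e+01] y25 -73.50963647254908
bar [-3.9175163   4.30810826 12.15197011] [-0.05365355  6.15886383]
```

The gate gave way: its face is at y ≈ -74, k ≈ 0. A small extra push, then I retreat and check.

Emit:
{"api": "arm_command", "payload": {
  "moves": [
    [[0, 0.004, 0, 0], [0, 0.004, 0, 0], [0, -0.01, 0, 0], [0, -0.03, 0, 0], [0, -0.05, -0.02, 0], [0.0, -0.07, -0.06, 0], [0.0, -0.08, -0.1, 0], [0.04, -0.08, -0.1, 0], [0.08, -0.08, -0.1, 0], [0.12, -0.08, -0.1, 0]]
  ]
}}

```text
t: 13.7
ee_pos: [0.4381, 0.2417, 0.272]
orientation: [0.001, 0.711, 0.703, 0.001]
ft_force: [0.1, -0.3, -0.0]
finger_gap: 0.0006
grip_force: 0.0
```

```bash
python3 k.py; python3 - <<'E'
from h import *
ps,ds=camera("side");Xs=tob(cloud("side",ds));pt,dt=camera("top");Xt=tob(cloud("top",dt))
for p,X in((ps,Xs),(pt,Xt)):
    hsv=cv2.cvtColor(p,cv2.COLOR_RGB2HSV)
    m=(hsv[...,1]>140)&(X[...,0]>-75)&(X[...,0]<-20)&(X[...,1]<-60)&(X[...,1]>-100)&(X[...,2]>20)&(X[...,2]<60)
    print("brass",X[m].round(0).astype(int).tolist())
X=Xt
m=(X[...,2]>76)&(X[...,2]<87)&(np.hypot(X[...,0],X[...,1])<52)&(abs(X[...,0])<9)
r=cv2.fitLine(X[m][:,:2].astype(np.float32),cv2.DIST_HUBER,0,.01,.01).ravel();print("q",np.arctan(r[0]/r[1]))
m=(X[...,2]>86)&(X[...,2]<96)&(X[...,1]>60)&(abs(X[...,0])<110);print("grip",X[m].mean(0),m.sum())
E
```

```text
t 13.7 tcp [0.4381 0.2417 0.272 ] board [ -84.4 -151.1  211.4] yaw_y -0.69 F [ 0.1 -0.3 -0. ] gap 0.0006
[-0.1   0.06 -0.02]
k [ 2.12447414e-02 -7.41644471e+01] y25 -73.2320216025992
bar [-0.55628051  5.6847404  11.32940959] [-0.02905377  6.71302861]
brass [[-33, -76, 38]]
brass [[-63, -74, 44], [-58, -74, 46], [-58, -74, 42], [-53, -74, 45], [-50, -74, 44], [-43, -75, 46], [-61, -75, 38], [-55, -76, 38]]
q 0.018019991
grip [-32.63634873  83.04138248  91.03442557] 37
```

The gate is latched: k ≈ 0 unloaded, and the tongue is out to x = -63 behind the strike. Now the jam nut lever, with the grip at (-33, 83).

```bash
python3 - <<'E'
from h import *
shift([(-90,83,65)])
b=[(float(90*np.cos(a)-34),float(90*np.sin(a)),65) for a in np.arange(1.945,.6,-.1)]
w0=fromb((-90,83,65))
for a,x in zip(np.arange(1.945,.6,-.1),b):
    d=(fromb(x)-w0)*1000;print(round(a,2),"toolxyz",[round(float(v)) for v in (d[1]+.011*d[0],d[0]-.011*d[1],-d[2])])
E
```

```text
t 13.85 tcp [0.4376 0.2423 0.2712] board [ -85.4 -151.6  211. ] yaw_y -0.39 F [-0.2 -0.4  1. ] gap 0.0006
(-90, 83, 65) [0.6715 0.1712 0.1424] shift mm [-69.6 234.3 128.9]
1.94 toolxyz [-20, 1, -12]
1.84 toolxyz [-27, 4, -16]
1.74 toolxyz [-35, 6, -20]
1.64 toolxyz [-43, 7, -25]
1.54 toolxyz [-51, 7, -29]
1.44 toolxyz [-58, 6, -34]
1.34 toolxyz [-66, 5, -38]
1.24 toolxyz [-73, 2, -42]
1.14 toolxyz [-81, -1, -47]
1.04 toolxyz [-88, -5, -50]
0.94 toolxyz [-94, -10, -54]
0.84 toolxyz [-100, -16, -58]
0.74 toolxyz [-106, -22, -61]
0.64 toolxyz [-111, -29, -64]
```

Emit:
{"api": "arm_command", "payload": {
  "moves": [
    [[0, 0.04, 0, 0], [0, 0.08, 0, 0], [0, 0.12, 0, 0], [0, 0.16, 0, 0], [0, 0.2, 0, 0], [0, 0.234, 0.01, 0], [-0.03, 0.234, 0.05, 0], [-0.06, 0.234, 0.09, 0], [-0.07, 0.234, 0.129, 0], [-0.07, 0.234, 0.129, 0]]
  ]
}}

```text
t: 14.85
ee_pos: [0.6662, 0.1639, 0.1353]
orientation: [-0.005, 0.712, 0.702, -0.006]
ft_force: [-1.1, 0.6, -0.1]
finger_gap: 0.0002
grip_force: 0.0
```

Emit:
{"api": "arm_command", "payload": {
  "moves": [
    [[-0.012, 0, -0.008, 0], [-0.02, 0.001, -0.012, 0], [-0.027, 0.004, -0.016, 0], [-0.035, 0.006, -0.02, 0], [-0.043, 0.007, -0.025, 0], [-0.051, 0.007, -0.029, 0], [-0.058, 0.006, -0.034, 0], [-0.066, 0.005, -0.038, 0], [-0.073, 0.002, -0.042, 0], [-0.073, 0.002, -0.042, 0]]
  ]
}}

```text
t: 15.85
ee_pos: [0.6721, 0.0937, 0.1851]
orientation: [0.0, 0.711, 0.703, -0.0]
ft_force: [1.2, 0.9, 2.2]
finger_gap: 0.0005
grip_force: 1.2
```

```bash
python3 - <<'E'
from h import *
shift([])
E
```

```text
t 15.85 tcp [0.6721 0.0937 0.1851] board [-1.6 84.3 63.3] yaw_y -0.67 F [1.2 0.9 2.2] gap 0.0005
```

Emit:
{"api": "arm_command", "payload": {
  "moves": [
    [[-0.008, -0.003, -0.005, 0], [-0.015, -0.007, -0.008, 0], [-0.021, -0.012, -0.012, 0], [-0.027, -0.018, -0.016, 0], [-0.033, -0.024, -0.019, 0], [-0.036, -0.028, -0.021, 0], [-0.036, -0.028, -0.021, 0]]
  ]
}}

```text
t: 16.55
ee_pos: [0.643, 0.0604, 0.2044]
orientation: [-0.001, 0.711, 0.703, 0.001]
ft_force: [3.0, 7.5, -2.8]
finger_gap: 0.0003
grip_force: 5.0
```

```bash
cat > l.py <<'E'
from h import *
shift([])
for n in("side","top"):
    p,d=camera(n);X=tob(cloud(n,d));v=p.max(-1)
    m=(X[...,2]>86)&(X[...,2]<95)&(np.hypot(X[...,0],X[...,1])<115)&(np.hypot(X[...,0],X[...,1])>75)&(X[...,0]>20)&(X[...,1]>20)&(v<60)
    if m.sum():c=X[m].mean(0);print(n,m.sum(),c.round(1),"ang",np.arctan2(c[1],c[0]))
E
python3 l.py
```

```text
t 16.55 tcp [0.643  0.0604 0.2044] board [37.2 55.6 63.3] yaw_y -0.67 F [ 3.   7.5 -2.8] gap 0.0003
side 31 [72.3 52.4 90.6] ang 0.6267386946093948
```

Emit:
{"api": "arm_command", "payload": {
  "moves": [
    [[-0.003, -0.002, -0.001, 0], [-0.006, -0.004, -0.003, 0], [-0.006, -0.004, -0.003, 0]]
  ]
}}

```text
t: 16.95
ee_pos: [0.6404, 0.0587, 0.2064]
orientation: [-0.003, 0.711, 0.703, 0.005]
ft_force: [6.3, 15.3, -8.5]
finger_gap: 0.0006
grip_force: 8.8
```

```bash
python3 l.py
```

```text
t 16.95 tcp [0.6404 0.0587 0.2064] board [39.7 53.  64.2] yaw_y -0.66 F [ 6.3 15.3 -8.5] gap 0.0006
side 30 [74.6 49.8 90.4] ang 0.5885185817825601
```

Emit:
{"api": "arm_command", "payload": {
  "moves": [
    [[0.01, 0.01, 0, 0], [0.012, 0.03, -0.02, 0], [0.012, 0.045, -0.06, 0], [0.012, 0.045, -0.1, 0], [0.05, 0.045, -0.12, 0], [0.1, 0.045, -0.12, 0], [0.15, 0.045, -0.12, 0], [0.18, 0.045, -0.12, 0]]
  ]
}}

```text
t: 17.85
ee_pos: [0.686, 0.2346, 0.3282]
orientation: [0.0, 0.71, 0.704, -0.001]
ft_force: [-0.1, 0.6, 0.1]
finger_gap: 0.0006
grip_force: 0.0
```

```bash
python3 l.py; python3 k.py; python3 - <<'E'
from h import *
p,d=camera("top");X=tob(cloud("top",d));p=p[:,:,::-1]
m=(X[...,2]>76)&(X[...,2]<87)&(np.hypot(X[...,0],X[...,1])<52)&(abs(X[...,0])<9)
r=cv2.fitLine(X[m][:,:2].astype(np.float32),cv2.DIST_HUBER,0,.01,.01).ravel();print("q",np.arctan(r[0]/r[1]))
cv2.imwrite("pics/c5.png",cv2.convertScaleAbs(cv2.resize(p[145:270,245:525],None,fx=2.8,fy=2.8,interpolation=cv2.INTER_CUBIC),alpha=1.5))
X=cloud("top",d);hsv=cv2.cvtColor(p,cv2.COLOR_BGR2HSV)
y0,y1,x0,x1=185,260,455,515
m=np.zeros((480,640),bool);m[y0:y1,x0:x1]=(hsv[y0:y1,x0:x1,1]>70);t=m&(abs(X[...,2]-.037)<.008)
P=(X[t][:,:2]*1000).astype(np.float32);print(cv2.minAreaRect(P),P.mean(0));e=np.linalg.svd(P-P.mean(0),full_matrices=False)[2][0];print("long axis deg",np.degrees(np.arctan2(e[1],e[0])))
E
```

```text
t 17.85 tcp [0.686  0.2346 0.3282] board [-52.4  96.8 257.7] yaw_y -0.54 F [-0.1  0.6  0.1] gap 0.0006
side 10 [79.5 53.9 88.9] ang 0.595442889305957
top 32 [73.6 53.1 91.4] ang 0.6249027188225411
t 17.95 tcp [0.6857 0.2361 0.3276] board [-54.   96.5 258. ] yaw_y -0.34 F [-0.4 -0.6 -0.4] gap 0.0003
[-0.11  0.06  0.01]
k [ 1.52111450e-02 -7.40167992e+01] y25 -73.28684724130538
bar [ 1.42058559  8.07061484 13.00930238] [0.07574141 5.22257066]
q 0.055880982
((558.401611328125, -405.008056640625), (137.55091857910156, 61.226226806640625), 26.79180908203125) [ 557.785  -404.2777]
long axis deg -153.07877
```

View pics/c5.png

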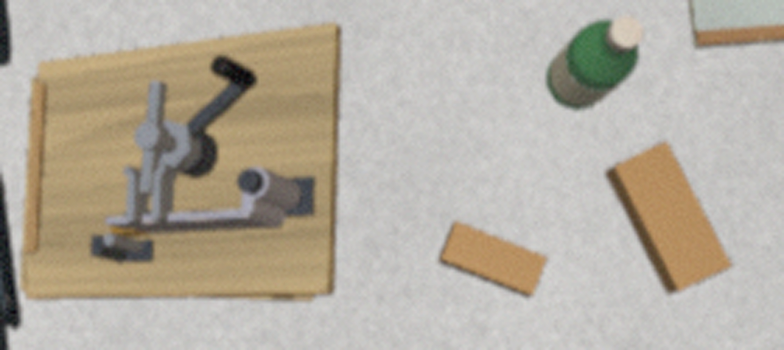

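The picture shows the lever turned to (235,72), i.e. angle ≈ 0.62 and n ≈ 1.3 (tight). The bar sits in the shut fork, and the canvas is the larger block at (670,218). The gripper body would hit the crossbar if the canvas were held at its middle, so I'll grip it 55 mm off-centre at its far end, lay it down shifted, then slide it along the ledge.

```bash
python3 - <<'E'
from h import *
p,d=camera("top");X=cloud("top",d)
b=X[145:195,435:480];m=(b[...,2]>.1);print("bottle pts",b[m].mean(0),b[m].min(0),b[m].max(0))
pp=b[(b[...,2]>.02)];print(np.percentile(pp,[3,97],axis=0).round(3))
u=np.array([np.cos(np.radians(26.9)),np.sin(np.radians(26.9))])
g=np.array([.5583,-.4050])+.055*u
print("joints",arm.read_state()["joints"].round(3))
shift([(g[0],g[1],.15),(g[0],g[1],.02)],world=True)
c=b[m].mean(0)[:2]-g;a=np.array([u[1],-u[0]]);print("bottle rel along tool y",c@a,"along u",c@u)
E
```

```text
bottle pts [ 0.69037275 -0.30788416  0.1505363 ] [ 0.35263091 -0.34890178  0.10006658] [0.73306098 0.03312586 1.28384011]
[[ 0.67  -0.34   0.028]
 [ 0.721 -0.288  0.172]]
joints [ 0.172  0.594  1.013 -0.002  1.536  0.184]
t 18.1 tcp [0.6867 0.2311 0.3277] board [-49.6  97.5 255.6] yaw_y -0.66 F [ 0.  -0.5  0.3] gap 0.0006
(np.float64(0.6073488641282868), np.float64(-0.380116090987852), 0.15) [ 0.6073 -0.3801  0.15  ] shift mm [-611.7  -72.1  179.3]
(np.float64(0.6073488641282868), np.float64(-0.380116090987852), 0.02) [ 0.6073 -0.3801  0.02  ] shift mm [-611.3  -72.   309.3]
bottle rel along tool y -0.026853373627390275 along u 0.10672073177177185
```

Emit:
{"api": "arm_command", "payload": {
  "moves": [
    [[-0.045, -0.005, 0, 0], [-0.093, -0.01, 0, 6], [-0.141, -0.016, 0, 13], [-0.189, -0.022, 0, 20], [-0.237, -0.028, 0, 27], [-0.285, -0.034, 0, 34], [-0.333, -0.04, 0, 41], [-0.381, -0.046, 0, 48], [-0.429, -0.052, 0, 55], [-0.477, -0.058, 0, 62.5]]
  ],
  "jaw": -1
}}

```text
t: 19.1
ee_pos: [0.6215, -0.2478, 0.3283]
orientation: [0.0, 0.974, 0.228, -0.001]
ft_force: [0.2, -0.3, 0.3]
finger_gap: 0.0728
grip_force: 0.0
```

```bash
python3 - <<'E'
from h import *
shift([(.6073,-.3801,.12),(.6073,-.3801,.02)],world=True)
E
```

```text
t 19.1 tcp [ 0.6215 -0.2478  0.3283] board [366.3  37.   16.8] yaw_y -63.6 F [ 0.2 -0.3  0.3] gap 0.0728
(0.6073, -0.3801, 0.12) [ 0.6073 -0.3801  0.12  ] shift mm [-71.2 112.1 208.5]
(0.6073, -0.3801, 0.02) [ 0.6073 -0.3801  0.02  ] shift mm [-71.1 112.  308.5]
```

Emit:
{"api": "arm_command", "payload": {
  "moves": [
    [[-0.025, 0.04, 0, 0], [-0.05, 0.08, 0, 0], [-0.071, 0.112, 0.03, 0], [-0.071, 0.112, 0.08, 0], [-0.071, 0.112, 0.13, 0], [-0.071, 0.112, 0.18, 0], [-0.071, 0.112, 0.208, 0], [-0.071, 0.112, 0.208, 0], [-0.071, 0.112, 0.208, 0]]
  ]
}}

```text
t: 20.0
ee_pos: [0.6101, -0.3773, 0.1205]
orientation: [0.0, 0.973, 0.231, -0.0]
ft_force: [-0.0, 0.1, -0.0]
finger_gap: 0.087
grip_force: 0.0
```

```bash
python3 - <<'E'
from h import *
shift([(.6073,-.3801,.02)],world=True)
E
```

```text
t 20.0 tcp [ 0.6101 -0.3773  0.1205] board [ 374.9   26.9 -228. ] yaw_y -63.23 F [-0.   0.1 -0. ] gap 0.087
(0.6073, -0.3801, 0.02) [ 0.6073 -0.3801  0.02  ] shift mm [ -3.7   1.2 100.5]
```

Emit:
{"api": "arm_command", "payload": {
  "moves": [
    [[-0.004, 0.001, 0.03, 0], [-0.004, 0.001, 0.06, 0], [-0.004, 0.001, 0.085, 0], [-0.004, 0.001, 0.098, 0], [-0.004, 0.001, 0.1, 0], [-0.004, 0.001, 0.1, 0]]
  ]
}}

```text
t: 20.6
ee_pos: [0.6089, -0.3794, 0.022]
orientation: [0.001, 0.973, 0.232, 0.001]
ft_force: [0.5, -0.6, -1.1]
finger_gap: 0.0872
grip_force: 0.0
```

Emit:
{"api": "arm_command", "payload": {
  "moves": [
    [[0, 0, 0, 0], [0, 0, 0, 0], [0, 0, 0, 0], [0, 0, 0, 0], [0, 0, 0, 0], [0, 0, 0, 0], [0, 0, 0, 0], [0, 0, 0, 0]]
  ],
  "jaw": 1,
  "force": 50
}}

```text
t: 21.4
ee_pos: [0.6086, -0.3789, 0.0209]
orientation: [0.001, 0.973, 0.232, 0.001]
ft_force: [0.2, -0.1, 3.8]
finger_gap: 0.0596
grip_force: 49.9
```

Emit:
{"api": "arm_command", "payload": {
  "moves": [
    [[0, 0, -0.02, 0], [0, 0, -0.06, 0], [0, 0, -0.11, 0], [0, 0, -0.16, 0], [0, 0, -0.21, 0], [0, 0, -0.26, 0], [0, 0, -0.31, 0], [0, 0, -0.34, 0], [0, 0, -0.34, 0]]
  ]
}}

```text
t: 22.3
ee_pos: [0.6091, -0.379, 0.3656]
orientation: [0.004, 0.973, 0.233, 0.003]
ft_force: [0.2, -0.0, -2.0]
finger_gap: 0.0596
grip_force: 49.9
```

```bash
cat > pl.py <<'E'
from h import *
def tip(x,y,h):
    E=fromb((x,y,h));n=np.array([.0098,1,0]);return E+.030*n+[0,0,.0209]
w=tip(-113,92,2);shift([(w[0],w[1],.366),tuple(w)],world=True)
E
python3 pl.py
```

```text
t 22.3 tcp [ 0.6091 -0.379   0.3656] board [498.6  26.  -16.4] yaw_y -63.11 F [ 0.2 -0.  -2. ] gap 0.0596
(np.float64(0.6807275773600001), np.float64(0.18957456008999998), 0.366) [0.6807 0.1896 0.366 ] shift mm [ 321.  -474.7   -3.1]
(np.float64(0.6807275773600001), np.float64(0.18957456008999998), np.float64(0.09721319995)) [0.6807 0.1896 0.0972] shift mm [ 320.  -476.9  265.7]
```

Emit:
{"api": "arm_command", "payload": {
  "moves": [
    [[0.02, -0.03, 0, 0], [0.047, -0.07, 0, 2], [0.074, -0.11, 0, 5], [0.101, -0.15, 0, 8], [0.128, -0.19, 0, 11], [0.155, -0.23, 0, 14], [0.182, -0.27, 0, 18], [0.209, -0.31, 0, 22], [0.236, -0.35, 0, 25], [0.263, -0.39, 0, 27.5]]
  ]
}}

```text
t: 23.3
ee_pos: [0.6643, 0.0906, 0.3562]
orientation: [-0.0, 1.0, -0.006, -0.004]
ft_force: [0.3, -0.9, -0.5]
finger_gap: 0.0599
grip_force: 49.9
```

```bash
python3 pl.py
```

```text
t 23.3 tcp [0.6643 0.0906 0.3562] board [ 86.6  76.5 210. ] yaw_y -90.74 F [ 0.3 -0.9 -0.5] gap 0.0599
(np.float64(0.6807275773600001), np.float64(0.18957456008999998), 0.366) [0.6807 0.1896 0.366 ] shift mm [ 15.1 -99.2  -9.9]
(np.float64(0.6807275773600001), np.float64(0.18957456008999998), np.float64(0.09721319995)) [0.6807 0.1896 0.0972] shift mm [ 17.1 -99.2 258.9]
```

Emit:
{"api": "arm_command", "payload": {
  "moves": [
    [[0.008, -0.04, 0, 0], [0.016, -0.08, 0, 0], [0.016, -0.099, 0.02, 0], [0.016, -0.099, 0.07, 0], [0.016, -0.099, 0.12, 0], [0.016, -0.099, 0.16, 0], [0.016, -0.099, 0.19, 0], [0.016, -0.099, 0.21, 0], [0.016, -0.099, 0.215, 0], [0.016, -0.099, 0.215, 0]]
  ]
}}

```text
t: 24.3
ee_pos: [0.681, 0.1871, 0.142]
orientation: [0.0, 1.0, -0.005, -0.003]
ft_force: [0.6, 0.5, -1.7]
finger_gap: 0.0598
grip_force: 49.9
```

```bash
python3 pl.py; python3 - <<'E'
from h import *
p,d=camera("side");p=p[:,:,::-1]
u,v=proj("side",fromb((-100,30,60)))[0].astype(int)
cv2.imwrite("pics/s3.png",cv2.convertScaleAbs(cv2.resize(p[v-60:v+60,u-80:u+80],None,fx=5,fy=5,interpolation=cv2.INTER_CUBIC),alpha=1.2))
E
```

```text
t 24.3 tcp [0.681  0.1871 0.142 ] board [-104.1   92.3   72.6] yaw_y -90.62 F [ 0.6  0.5 -1.7] gap 0.0598
(np.float64(0.6807275773600001), np.float64(0.18957456008999998), 0.366) [0.6807 0.1896 0.366 ] shift mm [  -1.7   -2.2 -224. ]
(np.float64(0.6807275773600001), np.float64(0.18957456008999998), np.float64(0.09721319995)) [0.6807 0.1896 0.0972] shift mm [-0.  -2.5 44.7]
```

View pics/s3.png

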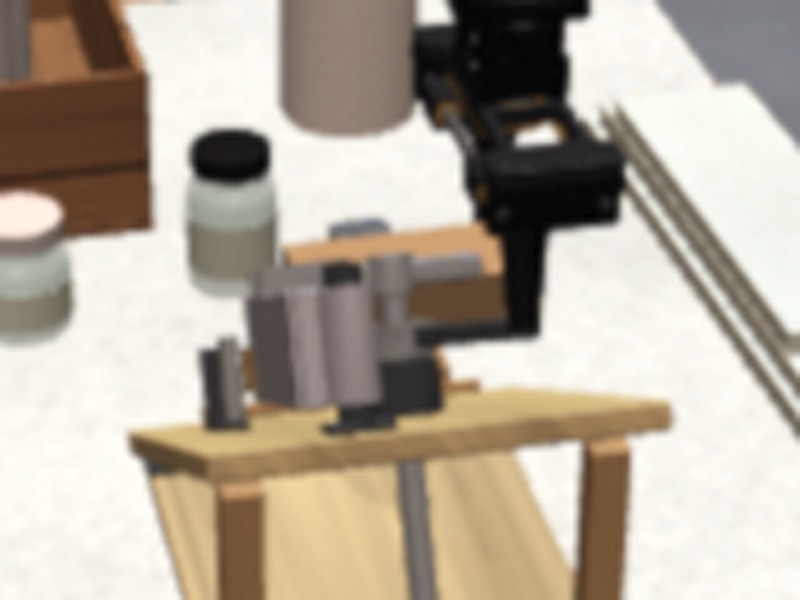

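The side view shows the canvas held level at (400,260) behind the gate, and the gripper at (545,170) clear of the bar's end at (470,262). I lower it.

Emit:
{"api": "arm_command", "payload": {
  "moves": [
    [[0.002, -0.002, 0.01, 0], [0.002, -0.002, 0.02, 0], [0.002, -0.002, 0.03, 0], [0.002, -0.002, 0.036, 0], [0.002, -0.002, 0.041, 0], [0.002, -0.002, 0.044, 0], [0.002, -0.002, 0.044, 0]]
  ]
}}

```text
t: 25.05
ee_pos: [0.6849, 0.1893, 0.1005]
orientation: [0.0, 1.0, -0.005, -0.0]
ft_force: [0.1, 0.4, -1.3]
finger_gap: 0.0595
grip_force: 49.9
```

```bash
python3 pl.py
```

```text
t 25.05 tcp [0.6849 0.1893 0.1005] board [-126.7   96.2   37.8] yaw_y -90.63 F [ 0.1  0.4 -1.3] gap 0.0595
(np.float64(0.6807275773600001), np.float64(0.18957456008999998), 0.366) [0.6807 0.1896 0.366 ] shift mm [-4.400e+00 -2.000e-01 -2.655e+02]
(np.float64(0.6807275773600001), np.float64(0.18957456008999998), np.float64(0.09721319995)) [0.6807 0.1896 0.0972] shift mm [-4.2 -0.2  3.3]
```

Emit:
{"api": "arm_command", "payload": {
  "moves": [
    [[-0.001, 0, 0.002, 0], [-0.002, 0, 0.004, 0], [-0.002, 0, 0.006, 0], [-0.002, 0, 0.006, 0]]
  ]
}}

```text
t: 25.45
ee_pos: [0.6832, 0.1895, 0.0951]
orientation: [-0.0, 1.0, -0.005, -0.0]
ft_force: [-0.0, 0.4, -1.0]
finger_gap: 0.0594
grip_force: 49.9
```

Emit:
{"api": "arm_command", "payload": {
  "moves": [
    [[0, 0, 0, 0], [0, 0, 0, 0], [0, 0, 0, 0], [0, 0, 0, 0], [0, 0, 0, 0], [0, 0, -0.003, 0], [0, 0, -0.01, 0], [0, 0, -0.03, 0], [0, 0, -0.06, 0], [0, 0, -0.1, 0]]
  ],
  "jaw": -1
}}

```text
t: 26.45
ee_pos: [0.6819, 0.1892, 0.1946]
orientation: [0.0, 1.0, -0.005, -0.002]
ft_force: [0.1, 0.2, 0.1]
finger_gap: 0.0871
grip_force: 0.0
```

```bash
cat > cv.py <<'E'
from h import *
shift([])
for n in("side","top"):
    p,d=camera(n);X=tob(cloud(n,d));hsv=cv2.cvtColor(p,cv2.COLOR_RGB2HSV)
    m=(X[...,2]>27)&(X[...,2]<45)&(X[...,0]>-215)&(X[...,0]<-85)&(abs(X[...,1])<150)&(hsv[...,1]>60)
    if m.sum()>20:
        P=X[m];r=cv2.minAreaRect(P[:,:2].astype(np.float32));print(n,m.sum(),r,"mean",P.mean(0).round(1),"pct",np.percentile(P,[2,98],axis=0).round(1).tolist())
        A=np.c_[P[:,:2],np.ones(len(P))];print("plane",np.linalg.lstsq(A,P[:,2],rcond=None)[0].round(3))
E
python3 cv.py
```

```text
t 26.45 tcp [0.6819 0.1892 0.1946] board [-79.6  93.2 119.3] yaw_y -90.62 F [0.1 0.2 0.1] gap 0.0871
side 23 ((-117.00564575195312, 78.4764404296875), (23.407745361328125, 56.149452209472656), 12.506478309631348) mean [-115.9   75.5   28.8] pct [[-124.2, 50.5, 27.1], [-105.6, 106.1, 30.7]]
plane [ 1.3800e-01 -1.7000e-02  4.6024e+01]
top 47 ((-108.16044616699219, -28.075790405273438), (15.397987365722656, 143.7381591796875), 12.29228687286377) mean [-118.9   18.7   32.3] pct [[-123.0, -12.4, 27.5], [-111.9, 42.4, 39.0]]
plane [2.3000e-02 4.9000e-02 3.4169e+01]
```

Emit:
{"api": "arm_command", "payload": {
  "moves": [
    [[0, 0, -0.05, 0], [0, 0, -0.1, 0], [0, -0.05, -0.13, 0], [0, -0.1, -0.13, 0], [0, -0.15, -0.13, 0], [0, -0.2, -0.13, 0], [0, -0.22, -0.13, 0]]
  ],
  "jaw": 1,
  "force": 20
}}

```text
t: 27.25
ee_pos: [0.6842, 0.4138, 0.3249]
orientation: [-0.001, 1.0, -0.004, -0.0]
ft_force: [0.5, 0.4, 0.1]
finger_gap: 0.0391
grip_force: 0.0
```

```bash
python3 cv.py
```

```text
t 27.25 tcp [0.6842 0.4138 0.3249] board [-209.3   93.3  344.3] yaw_y -90.41 F [0.5 0.4 0.1] gap 0.0391
side 23 ((-113.01261138916016, 78.50936889648438), (14.215497016906738, 59.6312141418457), 1.7292730808258057) mean [-114.2   75.1   28.8] pct [[-119.9, 50.0, 27.2], [-105.9, 107.3, 30.7]]
plane [ 4.9000e-02 -1.2000e-02  3.5256e+01]
top 990 ((-142.17422485351562, 5.115020751953125), (84.33502960205078, 213.99581909179688), 7.9916090965271) mean [-144.6   38.4   35.5] pct [[-176.7, -28.3, 28.8], [-116.4, 106.1, 39.7]]
plane [-1.9000e-02  1.0000e-03  3.2774e+01]
```

The canvas lies flat on the board with its centre at about (-146.5, 39). I turn the tool back so its y lies along board y, then slide the canvas along the ledge.

Emit:
{"api": "arm_command", "payload": {
  "moves": [
    [[0, 0.02, 0, -8.5], [0, 0.05, 0, -17], [0, 0.08, 0, -25.5], [0.01, 0.11, 0, -34], [0.02, 0.14, 0, -42.5], [0.03, 0.16, 0, -51], [0.04, 0.18, 0, -59.5], [0.04, 0.19, 0, -68], [0.04, 0.19, 0, -76.5], [0.04, 0.19, 0, -85]]
  ]
}}

```text
t: 28.35
ee_pos: [0.7235, 0.2166, 0.3252]
orientation: [0.0, 0.74, 0.673, -0.0]
ft_force: [0.6, 0.7, 0.4]
finger_gap: 0.0004
grip_force: 0.0
```

```bash
python3 - <<'E'
from h import *
shift([(-152,135,60),(-152,135,20),(-152,120,20),(-152,78,20)])
E
```

```text
t 28.35 tcp [0.7235 0.2166 0.3252] board [-38.6 134.5 246.3] yaw_y -5.41 F [0.6 0.7 0.4] gap 0.0004
(-152, 135, 60) [0.724  0.2219 0.1071] shift mm [5.500e+00 1.000e-01 2.181e+02]
(-152, 135, 20) [0.7239 0.2019 0.0724] shift mm [-14.4   1.8 252.7]
(-152, 120, 20) [0.7089 0.2021 0.0724] shift mm [-15.7 -13.2 252.7]
(-152, 78, 20) [0.6669 0.2025 0.0724] shift mm [-19.2 -55.  252.8]
```

Emit:
{"api": "arm_command", "payload": {
  "moves": [
    [[-0.014, 0.002, 0.04, -5], [-0.014, 0.002, 0.085, -5], [-0.014, 0.002, 0.13, -5], [-0.014, 0.002, 0.175, -5], [-0.014, 0.002, 0.215, -5], [-0.014, 0.002, 0.24, -5], [-0.014, 0.002, 0.252, -5], [-0.014, 0.002, 0.252, -5]]
  ]
}}

```text
t: 29.15
ee_pos: [0.7229, 0.2037, 0.0711]
orientation: [-0.001, 0.711, 0.703, -0.002]
ft_force: [-0.2, 0.0, 0.7]
finger_gap: -0.0
grip_force: 0.0
```

Emit:
{"api": "arm_command", "payload": {
  "moves": [
    [[0, -0.01, 0, 0], [0, -0.018, 0, 0], [0, -0.024, 0, 0], [0, -0.03, 0, 0], [0, -0.036, 0, 0], [0, -0.042, 0, 0], [0, -0.047, 0, 0], [0, -0.047, 0, 0]]
  ]
}}

```text
t: 29.95
ee_pos: [0.6757, 0.2053, 0.0729]
orientation: [-0.001, 0.711, 0.703, -0.001]
ft_force: [-0.4, 0.7, 1.1]
finger_gap: 0.0006
grip_force: 0.0
```

```bash
python3 cv.py
```

```text
t 29.95 tcp [0.6757 0.2053 0.0729] board [-154.3   86.9   21.8] yaw_y -0.59 F [-0.4  0.7  1.1] gap 0.0006
top 50 ((-120.34208679199219, -28.96389389038086), (6.738183498382568, 70.11753845214844), 0.6230786442756653) mean [-120.4  -19.7   31.5] pct [[-123.9, -50.7, 27.4], [-117.5, 5.7, 36.6]]
plane [ 0.157  0.065 51.678]
```

Emit:
{"api": "arm_command", "payload": {
  "moves": [
    [[0, -0.004, 0, 0], [0, -0.006, 0, 0], [0, -0.006, 0, 0], [0, 0.02, 0, 0], [0, 0.04, -0.05, 0], [0, 0.05, -0.1, 0], [0.05, 0.05, -0.15, 0], [0.1, 0.05, -0.2, 0], [0.15, 0.05, -0.2, 0], [0.18, 0.05, -0.2, 0]]
  ]
}}

```text
t: 31.05
ee_pos: [0.7298, 0.3697, 0.2737]
orientation: [0.001, 0.712, 0.703, 0.002]
ft_force: [1.4, 0.9, -1.2]
finger_gap: 0.0002
grip_force: 0.0
```

```bash
sed -i 's/r=cv2.minAreaRect(P/P=P[P[:,0]>-182];r=cv2.minAreaRect(P/' cv.py; python3 cv.py
```

```text
t 31.05 tcp [0.7298 0.3697 0.2737] board [-197.   139.3  278.1] yaw_y -0.72 F [ 1.4  0.9 -1.2] gap 0.0002
top 1007 ((-144.32984924316406, -15.654876708984375), (85.52576446533203, 178.52798461914062), 10.963820457458496) mean [-145.8   -1.6   35.6] pct [[-177.6, -69.1, 28.5], [-118.6, 66.3, 39.8]]
plane [-1.9000e-02  1.0000e-03  3.2899e+01]
```

Centre is about (-148, -1.4). I seat it gently against the ledge from the uphill side.

```bash
python3 - <<'E'
from h import *
fr=[camera("top") for _ in range(4)];d=np.median([f[1] for f in fr],0);X=tob(cloud("top",d));p=fr[0][0];hsv=cv2.cvtColor(p,cv2.COLOR_RGB2HSV)
m=(X[...,2]>3)&(X[...,2]<24)&(X[...,0]>-205)&(X[...,0]<-170)&(abs(X[...,1])<80);print("ledge",np.percentile(X[m],[2,50,98],axis=0).round(1).tolist())
m=(X[...,2]>29)&(X[...,2]<45)&(X[...,0]>-182)&(X[...,0]<-105)&(abs(X[...,1])<80)&(hsv[...,1]>60)
for lo in range(-70,70,20):
    k=m&(X[...,1]>=lo)&(X[...,1]<lo+20);print(lo,np.percentile(X[k][:,0],[1,99]).round(1))
for b in(-1,1):
    for xl in(-170,-140):
        k=m&(X[...,0]>xl)&(X[...,0]<xl+15);print(np.percentile(X[k][:,1],[1,99]).round(1))
shift([(-165,12,55),(-102,12,48),(-102,12,24),(-112,12,24)])
E
```

```text
ledge [[-192.5, -79.9, 3.0], [-184.2, -74.3, 7.9], [-174.8, 79.5, 10.7]]
-70 [-177.8 -120.8]
-50 [-178.8 -120.4]
-30 [-178.  -119.9]
-10 [-177.9 -119.2]
10 [-176.6 -119.5]
30 [-177.1 -119.1]
50 [-176.3 -118.6]
[-68.4  68.1]
[-69.5  68.1]
[-68.4  68.1]
[-69.5  68.1]
t 31.35 tcp [0.7285 0.3676 0.2684] board [-197.8  138.   272.5] yaw_y -0.66 F [-0.4 -0.2 -0.5] gap 0.0003
(-165, 12, 55) [0.6011 0.2319 0.0963] shift mm [-136.9 -125.4  172.7]
(-102, 12, 48) [0.6006 0.1738 0.1217] shift mm [-195.  -125.3  147.4]
(-102, 12, 24) [0.6005 0.1618 0.1009] shift mm [-207.  -125.2  168.2]
(-112, 12, 24) [0.6005 0.1705 0.0959] shift mm [-198.3 -125.3  173.2]
```

Emit:
{"api": "arm_command", "payload": {
  "moves": [
    [[-0.02, -0.04, 0.02, 0], [-0.05, -0.075, 0.05, 0], [-0.08, -0.107, 0.09, 0], [-0.11, -0.107, 0.13, 0], [-0.137, -0.107, 0.165, 0], [-0.15, -0.107, 0.165, 0], [-0.175, -0.107, 0.155, 0], [-0.195, -0.107, 0.147, 0], [-0.207, -0.107, 0.165, 0], [-0.207, -0.107, 0.168, 0]]
  ]
}}

```text
t: 32.35
ee_pos: [0.6201, 0.1604, 0.102]
orientation: [-0.0, 0.712, 0.702, -0.0]
ft_force: [-1.1, 0.3, 0.4]
finger_gap: 0.0008
grip_force: 0.0
```

Emit:
{"api": "arm_command", "payload": {
  "moves": [
    [[0.003, 0, 0.002, 0], [0.006, 0, 0.003, 0], [0.008, 0, 0.004, 0], [0.01, 0, 0.005, 0], [0.01, 0, 0.005, 0]]
  ]
}}

```text
t: 32.85
ee_pos: [0.6204, 0.1724, 0.0983]
orientation: [0.002, 0.71, 0.704, -0.001]
ft_force: [-0.8, -5.4, 5.5]
finger_gap: 0.0004
grip_force: 3.9
```

```bash
python3 -c "
from h import *
shift([])"
```

```text
t 32.85 tcp [0.6204 0.1724 0.0983] board [-112.6   31.8   27.1] yaw_y -0.48 F [-0.8 -5.4  5.5] gap 0.0004
```

Contact at 7.7 N: it is seated. Now I retreat and check everything.

Emit:
{"api": "arm_command", "payload": {
  "moves": [
    [[-0.008, 0, -0.005, 0], [-0.008, 0, -0.005, 0], [0.004, 0, -0.03, 0], [0.03, 0, -0.03, 0], [0.06, 0, -0.03, 0], [0.09, 0, -0.07, 0], [0.12, 0, -0.12, 0], [0.16, 0.0, -0.17, 0], [0.2, 0.0, -0.17, 0], [0.24, 0, -0.17, 0]]
  ]
}}

```text
t: 33.85
ee_pos: [0.6237, 0.4158, 0.2715]
orientation: [0.001, 0.711, 0.703, 0.004]
ft_force: [0.3, -0.5, -0.5]
finger_gap: 0.0005
grip_force: 0.0
```

```bash
python3 - <<'E'
from h import *
fr=[camera("top") for _ in range(4)];d=np.median([f[1] for f in fr],0);X=tob(cloud("top",d));p=fr[0][0];hsv=cv2.cvtColor(p,cv2.COLOR_RGB2HSV)
m=(X[...,2]>29)&(X[...,2]<45)&(X[...,0]>-182)&(X[...,0]<-105)&(abs(X[...,1])<80)&(hsv[...,1]>60)
for lo in range(-70,70,20):
    k=m&(X[...,1]>=lo)&(X[...,1]<lo+20);print(lo,np.percentile(X[k][:,0],[1,99]).round(1))
k=m;print(np.percentile(X[k][:,1],[1,99]).round(1),"h",np.median(X[k][:,2]))
m=(X[...,2]>76)&(X[...,2]<87)&(np.hypot(X[...,0],X[...,1])<52)&(abs(X[...,0])<9)
r=cv2.fitLine(X[m][:,:2].astype(np.float32),cv2.DIST_HUBER,0,.01,.01).ravel();print("q",np.arctan(r[0]/r[1]))
m=(hsv[...,1]>140)&(X[...,0]>-75)&(X[...,0]<-20)&(X[...,1]<-60)&(X[...,1]>-100)&(X[...,2]>20)&(X[...,2]<60)
print("brass",X[m].round(0).astype(int).tolist())
E
python3 k.py; python3 l.py
```

```text
-70 [-177.9 -120.9]
-50 [-179.  -121.2]
-30 [-179.7 -120.5]
-10 [-177.7 -120.8]
10 [-179.6 -120.8]
30 [-178.  -120.6]
50 [-179.5 -120.3]
[-69.3  67.7] h 35.892826039154194
q 0.07571752
brass [[-63, -74, 44], [-59, -74, 44], [-57, -74, 43], [-52, -74, 46], [-47, -74, 44], [-44, -74, 44], [-56, -76, 40]]
t 34.05 tcp [0.6212 0.4146 0.2658] board [-238.9   30.3  293.1] yaw_y -0.46 F [-0.1 -0.3  0.2] gap 0.0002
[-0.11  0.03  0.04]
k [ 1.35774882e-02 -7.38074227e+01] y25 -73.33694259728348
bar [ 1.59802517  7.84424949 12.26532166] [4.73433712e-03 7.27820826e+00]
t 34.1 tcp [0.6215 0.4132 0.2656] board [-237.8   30.6  292.3] yaw_y -0.56 F [ 0.4 -0.9 -0.7] gap 0.0003
side 10 [80.9 53.5 88.9] ang 0.584079903484968
top 40 [73.4 52.6 91.2] ang 0.6213664272623685
```

```bash
python3 -c "
from rig import arm
print(arm.hand_in())"
```

```text
the job is handed in; nothing more can be done
None
```

The job is handed in at 34 s of the 72 s allowed; by my last camera measurements, the crossbar is level in the fork (about 0.07 rad off), the gate is latched, the jam nut is on its stop (about 1.3 rad), and the canvas lies flat against the ledge within about 1 mm of half-way.

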